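# Gauge the porcelain ink pots into the storage lane

### The arm

A 6-joint arm with a two-finger parallel gripper is mounted at the origin on the work surface. World frame = base frame: x ahead of the robot, y to its left, z up, the work surface at z = 0. Lengths are in mm, angles in rad, forces in N, time in s.
With the tool pointing down it reaches from about 275 to 775 mm from the base axis. Payload 14.6 kg.
Tool frame: the origin (TCP) lies on the mounting face of the last link; the fingertips stand 173 mm ahead of it and the grasp point (between the pads) lies 155 mm ahead of it (r.tips_ahead is the distance from the TCP to the fingertips, in mm); z points along the fingers, y is the direction in which the jaws open and shut (so a half turn about z gives the same grasp; the last joint's range is limited). The gripper opens to 85 mm and grips with 20 to 120 N. Pads are 22 mm wide; open, the fingers measure 114 mm over their backs; the gripper's body (76 mm by 85 mm) begins 54 mm behind the grasp point. The pads swing forward as they close: fully open they stand 13 mm farther back than shut.
Start: joints at [1.13, 0.263, -0.048, 1.259, 0, 1.415], TCP at [148.015, 503.707, 404.678] pointing down, gripper open.
Joint ranges: [-2.65, 2.65], [-0.89, 1.7], [-1.18, 1.37], [-2.13, 2.11], [-1.35, 1.29], [-3.14, 3.14]. Speed limits (rad/s): [1.89, 1.89, 2.57, 2.79, 3.14, 3.14].

### API

Orientations are given as [roll, pitch, yaw] about the fixed x, y, z axes, in that order (R = Rz(yaw) Ry(pitch) Rx(roll)).
In Python, from bench import r gives the robot as it stands.
- The arm moves only by the tool send_rows, never from a script. Its argument "increments" is text: rows parted by semicolons, each of 6 numbers parted by spaces: the shift along the tool's x, y, z in mm, then the turn, a rotation vector about the tool's x, y, z in rad. In form: x y z ax ay az; .... A call has 1 to 12 rows; each row shifts and turns the commanded pose from where the row before left it, along the tool's axes as they then stand; what a row does not reach is not made up. A row lasts 1/8 s, in which the tool goes at most 62.5 mm and 10.7 degrees, less where a joint would pass 70% of its speed; a pose out of reach is approached as far as the arm can. A call is refused whole if a number of a shift passes 62.5 or a number of a turn 0.188, either way. A call with a gripper value outside its range is refused whole. "jaw" is the finger opening in mm, from 0 to 85.4, set as the call begins (left out, the last holds). The fingers move at their own pace and stop on an object; "grip_force" is the grip in N (left out, the last holds). Time passes only in rows, so rows that do not move let the fingers close. It gives the time, the measured TCP pose, the force and the opening at its end, in the units of the state.
- r.observe(): the state, without advancing time (a new reading comes with each control period).
- r.capture(name): name is "scene" or "side" or "wrist"; returns the picture (480x640x3 uint8, red, green, blue); there is no depth.
- r.camera_params(name): a dict with "fx", "fy", "cx", "cy" (pixels), "T" (4x4, takes a point from camera to world coordinates); the wrist camera has in their place "T_tool_cam" (4x4, takes a point from camera to tool coordinates, whose origin is the TCP and whose axes are the flange's). Camera axes: x right, y down, z forward; pixel columns grow to the right and rows downward; lengths in mm; the calibration is good to about 2 mm. The wrist camera is an equidistant fisheye: a pixel r from the principal point sees the ray r / f radians off the axis. A picture is of the moment at which its call begins: read the wrist's pose just before it. camera_params takes no time and is no camera call.
- r.close_job(): hands the job in, once; it reports no verdict.
The state is a dict: "clock": time; "joint_positions": joint angles; "joint_vel": joint speeds; "joint_efforts": joint torques, N m; "tcp_pos": TCP position; "ee_rot": TCP orientation; "force": force on the tool from outside, world axes, zero at the start; "torque": the same for the moment, N m; "width": finger opening in mm.
Only numpy, scipy, OpenCV 4.12 (cv2) and the standard library are available. Lean on these libraries where they do the work, as an engineer would, in place of code of your own. Each camera call takes 0.05 s, during which the arm holds its last target.

### The job

Swing the brass bar wholly aside from the mouth of the storage lane, then sort every ink pot on the desk by fit: those that pass between the two steel cheeks slide along the desk through the mouth into the lane until they are wholly inside, those too wide go upright into the shallow wooden tray, and at the end swing the bar shut across the mouth. The porcelain is thin: grip it lightly, never press a pot hard against the rack, set it down rather than drop it, and never put one into or take one out of the lane from above; leave the other things on the desk where they are.

Things in the scene. Friction and masses are not known exactly. Their poses are not given: they have to be found in the camera images.
- rack: low storage lane fixed to the desk, open above, no floor plate. Origin: on the desk in the middle of its mouth; x points into the lane, y across, z up. Behind the steel cheeks it is 70 mm wide between wooden walls 12 mm thick, 24 mm high, up to an end wall at x = 215 mm. It holds three 56 mm pots in single file, sliding on the desk.
- mouth (a point): same point and axes as rack. Two steel gauge cheeks, 24 mm high, stand here at x = 0 to 30 mm with a gap of 60 mm between them (y = -30 to 30 mm; outer faces at 46 mm either side; square corners, no lead-in). A 56 mm pot slides through; a 64 mm pot stops at the corners with its axis about 11 mm before the mouth.
- gate (a joint): brass retaining bar in front of the mouth, on an upright pivot at rack x = -10 mm, y = 42 mm. 0 = shut, along -y of the rack; grows to 2.2 rad as the free end swings out towards -x of the rack and on to +y. Wholly aside: 1.9 rad or more. Stays where it is left; under 1 N at the post moves it. Bar 10 mm thick, top at 20 mm, no locking.
- gate_post (a point): top centre of the round wooden post, 14 mm in diameter, on the bar's free end, 85 mm from the pivot; it reaches from 14 to 60 mm above the desk. Take it from above, loosely, and lead it along its arc.
- tray: shallow open wooden tray fixed to the desk, 140 by 250 mm outside (x by y), walls 6 mm thick and 20 mm high, floor 6 mm thick. Origin: centre of its underside. Room for three pots in a row along y, 75 mm apart.
- pot_a: thin porcelain ink pot, an upright cylinder 0.13 to 0.21 kg, 72 mm tall (straight to 60 mm, then a narrower cork), 56 or 64 mm in diameter, not told which. Cracks if both pads together press it with over 80 N (set a grip of 20 to 30 N) or if, held, it meets the rack with over 30 N (creep at 20 mm/s, stop at 4 to 5 N). Origin: centre of its underside, z its axis. May be absent.
- pot_b: thin porcelain ink pot, an upright cylinder 0.13 to 0.21 kg, 72 mm tall (straight to 60 mm, then a narrower cork), 56 or 64 mm in diameter, not told which. Cracks if both pads together press it with over 80 N (set a grip of 20 to 30 N) or if, held, it meets the rack with over 30 N (creep at 20 mm/s, stop at 4 to 5 N). Origin: centre of its underside, z its axis. May be absent.
- pot_c: thin porcelain ink pot, an upright cylinder 0.13 to 0.21 kg, 72 mm tall (straight to 60 mm, then a narrower cork), 56 or 64 mm in diameter, not told which. Cracks if both pads together press it with over 80 N (set a grip of 20 to 30 N) or if, held, it meets the rack with over 30 N (creep at 20 mm/s, stop at 4 to 5 N). Origin: centre of its underside, z its axis. May be absent.
- pot_d: thin porcelain ink pot, an upright cylinder 0.13 to 0.21 kg, 72 mm tall (straight to 60 mm, then a narrower cork), 56 or 64 mm in diameter, not told which. Cracks if both pads together press it with over 80 N (set a grip of 20 to 30 N) or if, held, it meets the rack with over 30 N (creep at 20 mm/s, stop at 4 to 5 N). Origin: centre of its underside, z its axis. May be absent.
- pot_e: thin porcelain ink pot, an upright cylinder 0.13 to 0.21 kg, 72 mm tall (straight to 60 mm, then a narrower cork), 56 or 64 mm in diameter, not told which. Cracks if both pads together press it with over 80 N (set a grip of 20 to 30 N) or if, held, it meets the rack with over 30 N (creep at 20 mm/s, stop at 4 to 5 N). Origin: centre of its underside, z its axis. May be absent.
- pot_f: thin porcelain ink pot, an upright cylinder 0.13 to 0.21 kg, 72 mm tall (straight to 60 mm, then a narrower cork), 56 or 64 mm in diameter, not told which. Cracks if both pads together press it with over 80 N (set a grip of 20 to 30 N) or if, held, it meets the rack with over 30 N (creep at 20 mm/s, stop at 4 to 5 N). Origin: centre of its underside, z its axis. May be absent.
- weight_1: bystander: round brass paperweight, 40 mm across, 22 mm high. Origin: on its underside (brayer: under the roller). Leave it where it is.
- weight_2: bystander: round dark steel paperweight, 40 mm across, 22 mm high. Origin: on its underside (brayer: under the roller). Leave it where it is.
- brush_jar: bystander: glass jar with brushes, 76 mm across, brushes up to 220 mm high. Origin: on its underside (brayer: under the roller). Leave it where it is.
- brayer: bystander: ink roller with a wooden handle, 44 mm high, 100 mm wide along its y, handle to 145 mm along its -x. Origin: on its underside (brayer: under the roller). Leave it where it is.
- eraser: bystander: white eraser 60 x 35 x 22 mm. Origin: on its underside (brayer: under the roller). Leave it where it is.
- solvent: bystander: closed bottle 60 mm across, 130 mm high. Origin: on its underside (brayer: under the roller). Leave it where it is.
- woodblock: bystander: blank wood block 90 x 120 x 24 mm. Origin: on its underside (brayer: under the roller). Leave it where it is.
Things that resemble listed ones, but are neither listed nor needed, are in the scene too. Leave any purple look-alike of the pot_d alone.

How it is judged:
By the outcome, as a careful person would: the job done as asked, in the order asked, and still so for the second after the job is handed in, with the robot touching nothing.
Of pot_a, pot_b, pot_c, pot_d, pot_e, pot_f only 3 to 5 are there at a start; the rules pass over those that are not, and their reading is None.
At some moment in a run one of pot_a, pot_b, pot_c, pot_d, pot_e, pot_f may be knocked a few centimetres aside while the robot is not near it.
It also fails if it takes over 210 s, if anything falls off the work surface, if the arm or the gripper's body presses on something with over 40 N, if the wrist force passes 120 N, or if a joint passes its speed limit or range.

## Working session

There is one attempt and no reset: what is moved stays moved. The work goes in short steps, Python scripts to look and compute and a tool call to move; the robot and the scene stay as the last step left them, time stands still between calls to the robot, and variables do not carry over. Pictures are saved under pics/ and viewed, and the job is handed in when it is done.

Besides the shell and the picture viewer there is one more tool, called after "Call:" as name(argument=value, ...), one argument or row to a line, values as JSON. send_rows: Moves the arm, as the interface text tells. Its arguments: {"type":"object","properties":{"increments":{"type":"string"},"jaw":{"type":"number"},"grip_force":{"type":"number"}},"required":["increments"]}

```bash
ls; mkdir -p pics; python3 - <<'E'
from bench import r
import cv2
s=r.observe(); print(s)
for n in ["scene","side","wrist"]:
    im=r.capture(n); cv2.imwrite(f"pics/{n}0.png",im[:,:,::-1]); p=r.camera_params(n); print(n,p)
print(r.tips_ahead)
E
```

```text
pics
{'clock': 0.0, 'joint_positions': array([ 1.12971222e+00,  2.63519737e-01, -4.89299438e-02,  1.25942526e+00,
        2.07863543e-06,  1.41550035e+00]), 'joint_vel': array([ 0.00111074, -0.00110298,  0.00233108,  0.00070356,  0.00017167,
       -0.00126081]), 'joint_efforts': array([-2.36348780e-03, -6.37625456e+01,  3.84577596e+01,  1.35605721e-02,
       -2.23772531e-04, -1.62563243e-06]), 'tcp_pos': array([147.96523784, 503.61564605, 404.22922716]), 'ee_rot': array([-3.14052734e+00, -1.68885215e-04,  2.85580443e+00]), 'force': array([-0.28082836, -0.19149043,  0.63279671]), 'torque': array([-1.83673866e-02,  4.46157374e-05, -7.30899397e-03]), 'width': 85.25168358807036}
scene {'fx': 493.0210085808643, 'fy': 493.0210085808643, 'cx': 326.76714197871195, 'cy': 238.03970891472946, 'T': array([[ 3.24397769e-01,  6.66573273e-01, -6.71152858e-01,
         1.22101451e+03],
       [ 9.45906402e-01, -2.24684193e-01,  2.34047201e-01,
        -2.21253635e+02],
       [ 5.21217011e-03, -7.10772175e-01, -7.03402977e-01,
         7.42891523e+02],
       [ 0.00000000e+00,  0.00000000e+00,  0.
[... 269 characters left out ...]
22861817e-01,  6.04387676e-01,
        -5.36574329e+02],
       [-9.25829148e-03, -6.92540993e-01, -7.21319109e-01,
         6.88929512e+02],
       [ 0.00000000e+00,  0.00000000e+00,  0.00000000e+00,
         1.00000000e+00]])}
wrist {'fx': 371.64829954431775, 'fy': 371.64829954431775, 'cx': 330.9725355668137, 'cy': 233.77017884238117, 'T_tool_cam': array([[-6.42564567e-04, -9.51935514e-01, -3.06297835e-01,
         7.81391239e+01],
       [ 9.99999729e-01, -7.22162841e-04,  1.46550377e-04,
         6.92538945e-01],
       [-3.60703423e-04, -3.06297658e-01,  9.51935720e-01,
         3.12756224e+01],
       [ 0.00000000e+00,  0.00000000e+00,  0.00000000e+00,
         1.00000000e+00]])}
173.4
```

View pics/scene0.png

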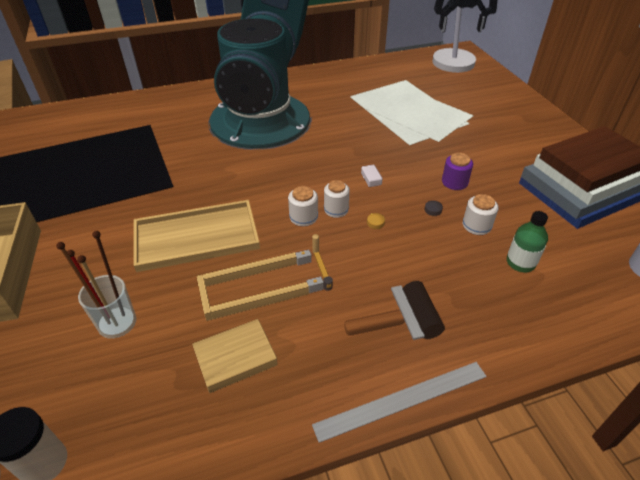

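View pics/side0.png

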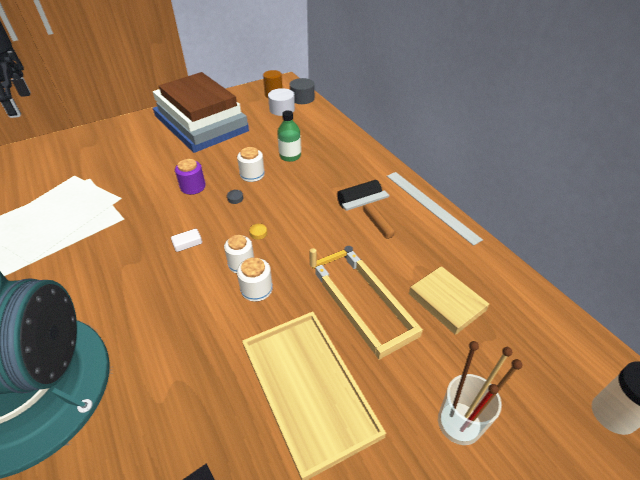

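View pics/wrist0.png

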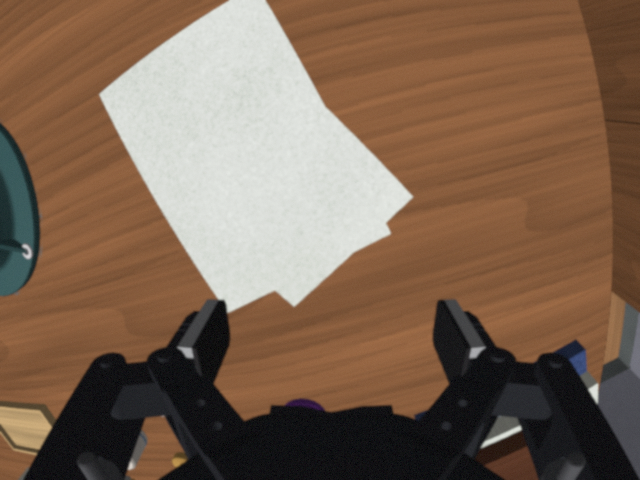

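```bash
cat > h.py <<'E'
import numpy as np, cv2
from bench import r
from scipy.spatial.transform import Rotation as R
def P(n):
    return r.camera_params(n)
def ray(n,u,v):
    p=P(n);d=np.array([(u-p['cx'])/p['fx'],(v-p['cy'])/p['fy'],1.]);T=np.array(p['T']);return T[:3,3],T[:3,:3]@d
def onz(n,u,v,z=0):
    o,d=ray(n,u,v);return o+d*(z-o[2])/d[2]
def proj(n,X):
    p=P(n);T=np.array(p['T']);c=T[:3,:3].T@(np.array(X,float)-T[:3,3]);return p['fx']*c[0]/c[2]+p['cx'],p['fy']*c[1]/c[2]+p['cy']
def tri(a,b):
    o1,d1=ray('scene',*a);o2,d2=ray('side',*b);d1/=np.linalg.norm(d1);d2/=np.linalg.norm(d2)
    A=np.stack([d1,-d2],1);t=np.linalg.lstsq(A,o2-o1,rcond=None)[0]
    p,q=o1+t[0]*d1,o2+t[1]*d2;return (p+q)/2,np.linalg.norm(p-q)
def wT():
    s=r.observe();Rm=R.from_euler('xyz',s['ee_rot']).as_matrix();T=np.eye(4);T[:3,:3]=Rm;T[:3,3]=s['tcp_pos'];return T
def wray(u,v,T):
    p=P('wrist');x,y=u-p['cx'],v-p['cy'];rr=np.hypot(x,y);th=rr/p['fx'];d=np.array([np.sin(th)*x/rr,np.sin(th)*y/rr,np.cos(th)])
    C=T@np.array(p['T_tool_cam']);return C[:3,3],C[:3,:3]@d
def wonz(u,v,z,T):
    o,d=wray(u,v,T);return o+d*(z-o[2])/d[2]
def wproj(X,T):
    p=P('wrist');C=T@np.array(p['T_tool_cam']);c=C[:3,:3].T@(np.array(X,float)-C[:3,3]);th=np.arctan2(np.hypot(c[0],c[1]),c[2]);ph=np.arctan2(c[1],c[0]);return p['cx']+p['fx']*th*np.cos(ph),p['cy']+p['fx']*th*np.sin(ph)
def crop(im,u0,v0,u1,v1,s,name):
    c=cv2.resize(im[v0:v1,u0:u1],None,fx=s,fy=s,interpolation=cv2.INTER_CUBIC);cv2.imwrite(name,c)
def to_tool(dw):  # world vec -> tool axes at current pose
    return wT()[:3,:3].T@np.array(dw,float)
E
python3 - <<'E'
import cv2
from h import crop
a=cv2.imread('pics/scene0.png');b=cv2.imread('pics/side0.png')
crop(a,270,140,530,290,3,'pics/s1.png')
crop(a,120,190,340,330,3.6,'pics/s2.png')
crop(b,140,130,310,310,3.3,'pics/d1.png')
crop(b,230,230,500,470,2.5,'pics/d2.png')
E
```

```text
(no output)
```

View pics/s1.png

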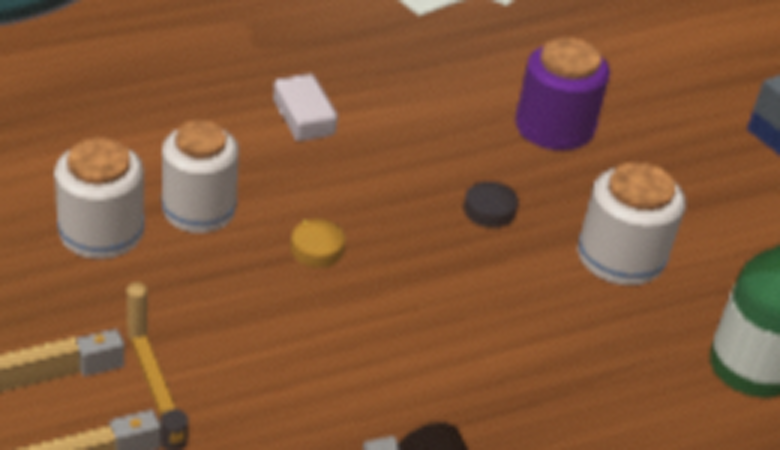

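View pics/s2.png

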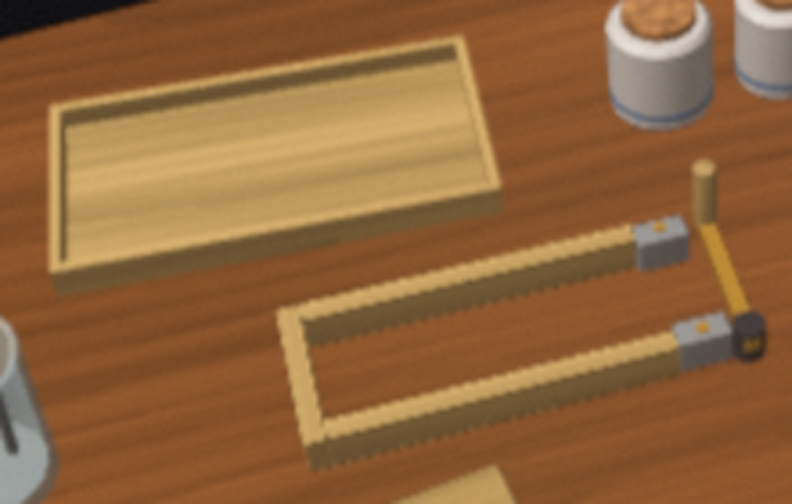

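View pics/d1.png

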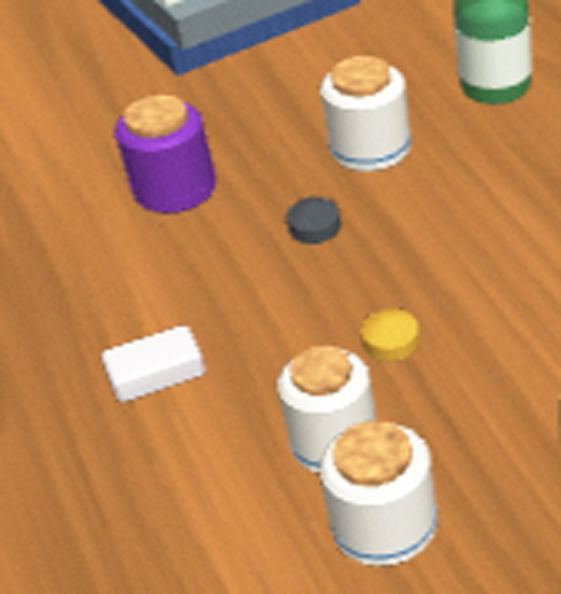

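View pics/d2.png

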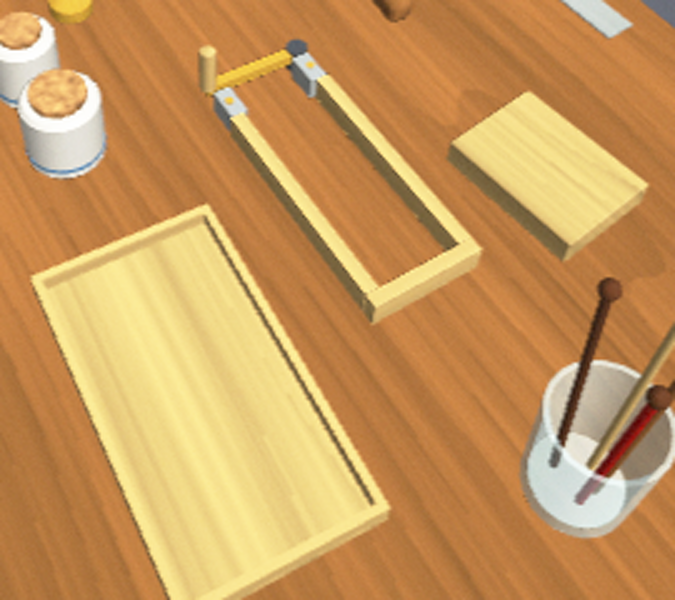

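```bash
python3 - <<'E'
from h import *
from scipy.optimize import least_squares
ps={'scene':P('scene'),'side':P('side')}
obs=[('scene',(227,-47,24),(197.2,276.7)),('scene',(227,47,24),(207.2,313.9)),('scene',(215,-35,24),(204.4,278.3)),('scene',(215,35,24),(210,310)),
('scene',(0,-46,24),(309.7,250.6)),('scene',(0,-30,24),(311.4,256.1)),('scene',(0,30,24),(321.1,277.8)),
('side',(227,47,24),(422.4,329.6)),('side',(227,-47,24),(378.8,350)),('side',(215,35,24),(413.6,327.2)),('side',(215,-35,24),(377.6,346.4))]
def w(q,p):
    c,s=np.cos(q[2]),np.sin(q[2]);return np.array([q[0]+c*p[0]-s*p[1],q[1]+s*p[0]+c*p[1],p[2]])
f=lambda q:np.concatenate([np.subtract(proj(n,w(q,p)),o) for n,p,o in obs])
s=least_squares(f,[500,0,-1.57],loss='soft_l1');print('rack',s.x.round(3),f(s.x).reshape(-1,2).round(1).tolist())
print('post',tri((315.6,236.1),(313.2,250.4)),'expect shut',w(s.x,(-10,42-85,60)))
# tray: top outer corners z=20
S=lambda u,v:(u/3.6+120,v/3.6+190); D=lambda u,v:(u/2.5+230,v/2.5+230)
print('tray',[onz('scene',*S(*c),20).round(0).tolist() for c in [(50,105),(463,38),(499,190),(52,272)]],[onz('side',*D(*c),20).round(0).tolist() for c in [(34,277),(208,206),(387,510)]])
# pots: cork top centre z=72; 
S1=lambda u,v:(u/3+270,v/3+140); D1=lambda u,v:(u/3.3+140,v/3.3+130)
for a,b in [((99,159),(373,452)),((202,138),(321,369)),((643,185),(361,74)),((570,57),(156,115))]:
    print('pot',tri(S1(*a),D1(*b)),onz('scene',*S1(*a),72).round(0),onz('side',*D1(*b),72).round(0))
for n,c in [('w1',(318,235)),('w2',(491,197)),('eraser',(305,103))]: print(n,onz('scene',*S1(*c),22).round(0))
E
```

```text
Traceback (most recent call last):
  File "h.py", line 11, in proj
    p=P(n);T=np.array(p['T']);c=T[:3,:3].T@(np.array(X,float)-T[:3,3]);return p['fx']*c[0]/c[2]+p['cx'],p['fy']*c[1]/c[2]+p['cy']
  File "h.py", line 5, in P
    return r.camera_params(n)
           ~~~~~~~~~~~~~~~^^^
ValueError: time passes only in moves, steps and waits
```

```bash
sed -i 's/^def P(n):/_c={}\ndef P(n):\n    if n not in _c: _c[n]=r.camera_params(n)\n    return _c[n]\ndef _old(n):/' h.py; cat > rackfit.py <<'E'
from h import *
from scipy.optimize import least_squares
obs=[('scene',(227,-47,24),(197.2,276.7)),('scene',(227,47,24),(207.2,313.9)),('scene',(215,-35,24),(204.4,278.3)),('scene',(215,35,24),(210,310)),
('scene',(0,-46,24),(309.7,250.6)),('scene',(0,-30,24),(311.4,256.1)),('scene',(0,30,24),(321.1,277.8)),
('side',(227,47,24),(422.4,329.6)),('side',(227,-47,24),(378.8,350)),('side',(215,35,24),(413.6,327.2)),('side',(215,-35,24),(377.6,346.4))]
def w(q,p):
    c,s=np.cos(q[2]),np.sin(q[2]);return np.array([q[0]+c*p[0]-s*p[1],q[1]+s*p[0]+c*p[1],p[2]])
f=lambda q:np.concatenate([np.subtract(proj(n,w(q,p)),o) for n,p,o in obs])
s=least_squares(f,[500,0,-1.57],loss='soft_l1',x_scale=[100,100,1]);print('rack',s.x.round(3),f(s.x).reshape(-1,2).round(1).tolist())
print('post',tri((315.6,236.1),(313.2,250.4)),'expect shut',w(s.x,(-10,42-85,60)))
# tray: top outer corners z=20
S=lambda u,v:(u/3.6+120,v/3.6+190); D=lambda u,v:(u/2.5+230,v/2.5+230)
print('tray',[onz('scene',*S(*c),20).round(0).tolist() for c in [(50,105),(463,38),(499,190),(52,272)]],[onz('side',*D(*c),20).round(0).tolist() for c in [(34,277),(208,206),(387,510)]])
# pots: cork top centre z=72; 
S1=lambda u,v:(u/3+270,v/3+140); D1=lambda u,v:(u/3.3+140,v/3.3+130)
for a,b in [((99,159),(373,452)),((202,138),(321,369)),((643,185),(361,74)),((570,57),(156,115))]:
    print('pot',tri(S1(*a),D1(*b)),onz('scene',*S1(*a),72).round(0),onz('side',*D1(*b),72).round(0))
for n,c in [('w1',(318,235)),('w2',(491,197)),('eraser',(305,103))]: print(n,onz('scene',*S1(*c),22).round(0))
E
python3 rackfit.py
```

```text
rack [603.745 -26.224  -1.6  ] [[-0.5, -2.0], [-4.3, -1.3], [-0.6, -0.4], [-1.3, -4.1], [0.7, -0.3], [1.2, -0.3], [0.1, -0.2], [0.7, -1.5], [0.5, 0.3], [0.0, -1.4], [3.6, -4.4]]
post (array([553.89739712, -13.13182172,  55.41570795]), np.float64(2.809350889003292)) expect shut [561.05590113 -14.97026184  60.        ]
tray [[343.0, -357.0, 20.0], [361.0, -109.0, 20.0], [500.0, -118.0, 20.0], [483.0, -364.0, 20.0]] [[355.0, -114.0, 20.0], [492.0, -123.0, 20.0], [476.0, -370.0, 20.0]]
pot (array([428.95529916,  -0.85654642,  65.08766213]), np.float64(2.859179866049186)) [436.  -2.  72.] [427.  -9.  72.]
pot (array([429.19033793,  77.571862  ,  64.40121276]), np.float64(2.8622226411799185)) [437.  76.  72.] [427.  68.  72.]
pot (array([578.02148605, 354.85548504,  64.74468915]), np.float64(2.2114097472070484)) [584. 350.  72.] [574. 343.  72.]
pot (array([425.65329785, 383.9658597 ,  64.33196976]), np.float64(2.1688715922494306)) [433. 378.  72.] [424. 371.  72.]
w1 [510. 139.  22.]
w2 [512. 278.  22.]
eraser [363. 191.  22.]
```

Call:
send_rows(
  increments="-46 -22.5 5.3 0 0 0;-46 -22.5 5.3 0 0 0;-46 -22.5 5.3 0 0 0;-46 -22.5 5.3 0 0 0;-46 -22.5 5.3 0 0 0;-46 -22.5 5.3 0 0 0;-46 -22.5 5.3 0 0 0;-46 -22.5 5.3 0 0 0;-46 -22.5 5.3 0 0 0;-46 -22.5 5.3 0 0 0;-46 -22.5 5.3 0 0 0;-46 -22.5 5.3 0 0 0",
)

```text
clock: 1.65
tcp_pos: [602.6, 87.6, 340.7]
ee_rot: [-3.142, -0.0, 2.856]
force: [0.2, 1.0, 0.0]
width: 85.2
```

Call:
send_rows(
  increments="-46 -22.5 5.3 0 0 0;-46 -22.5 5.3 0 0 0;0 0 0 0 0 -0.125;0 0 0 0 0 -0.125;0 0 0 0 0 0;0 0 0 0 0 0",
  jaw=34,
)

```text
clock: 2.4
tcp_pos: [677.0, 20.0, 330.4]
ee_rot: [3.142, -0.0, 3.103]
force: [0.2, -0.3, 1.0]
width: 34.1
```

```bash
cat > look.py <<'E'
from h import *
import sys,pickle
k=sys.argv[1]
s=r.observe();T=wT();print('clock',s['clock'],'tcp',s['tcp_pos'].round(1),'rpy',s['ee_rot'].round(4),'F',s['force'].round(1),'w',round(s['width'],1))
np.save(f'pics/T_{k}.npy',T)
im=r.capture('wrist');cv2.imwrite(f'pics/w_{k}.png',im[:,:,::-1])
for n in sys.argv[2:]:
    im=r.capture(n);cv2.imwrite(f'pics/{n}_{k}.png',im[:,:,::-1])
E
python3 look.py 1
python3 - <<'E'
from h import *
for n,c,z in [('handle end',(347,327),20),('roller',(423,309),22),('solvent',(524,262),0)]: print(n,onz('scene',*c,z).round(0))
E
```

```text
clock 2.4 tcp [677.   20.  330.4] rpy [ 3.1416e+00 -3.0000e-04  3.1031e+00] F [ 0.2 -0.3  1. ] w 34.1
handle end [754. -19.  20.]
roller [762. 125.  22.]
solvent [707. 386.   0.]
```

View pics/w_1.png

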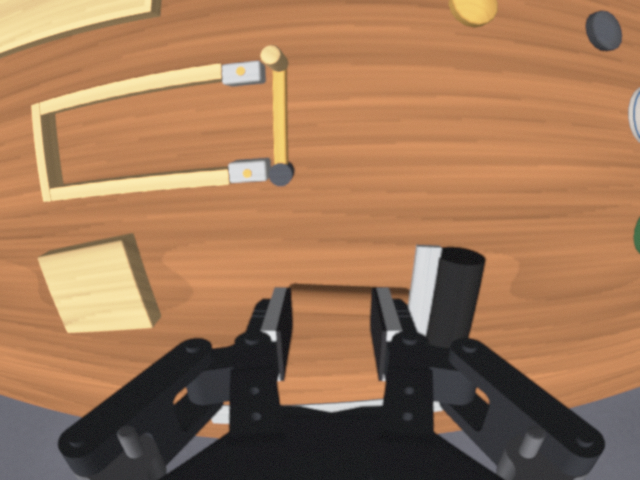

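```bash
python3 - <<'E'
import cv2
from h import crop
a=cv2.imread('pics/w_1.png')
crop(a,20,30,310,210,2.75,'pics/c1.png')
E
```

```text
(no output)
```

View pics/c1.png

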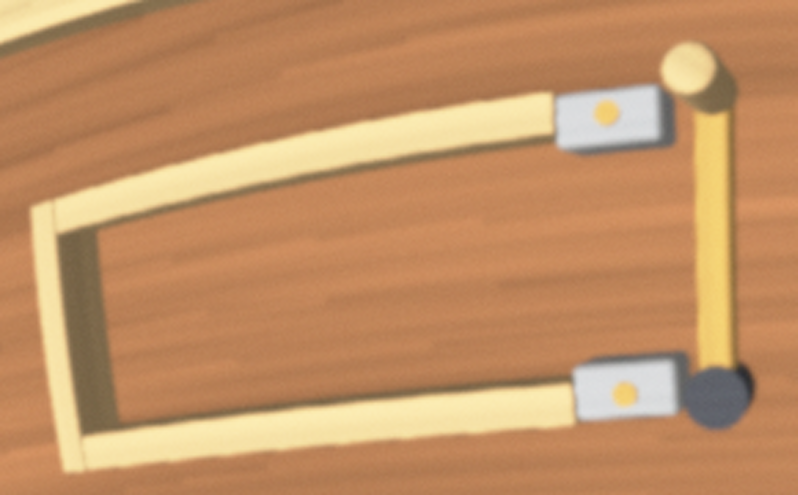

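```bash
cat > rf2.py <<'E'
from h import *
from scipy.optimize import least_squares
T=np.load('pics/T_1.npy')
C=lambda u,v:(u/2.75+20,v/2.75+30)
obs=[((0,-46),(658,86)),((0,-30),(663,140)),((30,-46),(556,96)),((30,-30),(558,150)),((0,30),(672,358)),((0,46),(677,414)),((30,30),(575,366)),((30,46),(578,422)),((227,-47),(31,208)),((227,47),(65,471)),((215,-35),(58,233)),((215,35),(83,436))]
def w(q,p,z=24):
    c,s=np.cos(q[2]),np.sin(q[2]);return np.array([q[0]+c*p[0]-s*p[1],q[1]+s*p[0]+c*p[1],z])
f=lambda q:np.concatenate([np.subtract(wproj(w(q,p),T),C(*o)) for p,o in obs])
s=least_squares(f,[600,-26,-1.6],x_scale=[100,100,1]);q=s.x;print('rack',q.round(3),f(q).reshape(-1,2).round(1).tolist())
print('pivot',w(q,(-10,42)),wonz(*C(716,397),26,T),'post shut',w(q,(-10,-43),60),'meas',wonz(*C(689,68),60,T))
E
python3 rf2.py
```

```text
rack [598.135 -25.929  -1.571] [[1.3, -1.4], [0.4, -0.1], [-0.8, -0.6], [-0.5, 0.4], [1.8, 0.3], [1.5, 0.9], [-1.3, 0.1], [-0.5, 0.3], [-0.7, -0.9], [-0.8, 0.9], [-1.4, 0.1], [-1.3, 0.3]]
pivot [640.13317787 -15.92033163  24.        ] [638.96233942 -15.58434257  26.        ] post shut [555.13317966 -15.93776616  60.        ] meas [555.43545133 -12.90621926  60.        ]
```

Call:
send_rows(
  increments="40.2 -12.9 0 0 0 0;40.2 -12.9 0 0 0 0;40.2 -12.9 0 0 0 0;0 0 0 0 0 0;0 0 30 0 0 0;0 0 30 0 0 0;0 0 20 0 0 0;0 0 15 0 0 0;0 0 10 0 0 0;0 0 10 0 0 0;0 0 10 0 0 0;0 0 0 0 0 0",
  grip_force=20,
)

```text
clock: 3.95
tcp_pos: [555.0, -14.4, 204.9]
ee_rot: [3.141, -0.001, 3.106]
force: [0.1, -0.6, 0.2]
width: 34.0
```

```bash
python3 look.py 2 scene
```

```text
clock 3.95 tcp [555.  -14.4 204.9] rpy [ 3.1415e+00 -9.0000e-04  3.1057e+00] F [ 0.1 -0.6  0.2] w 34.0
```

View pics/w_2.png

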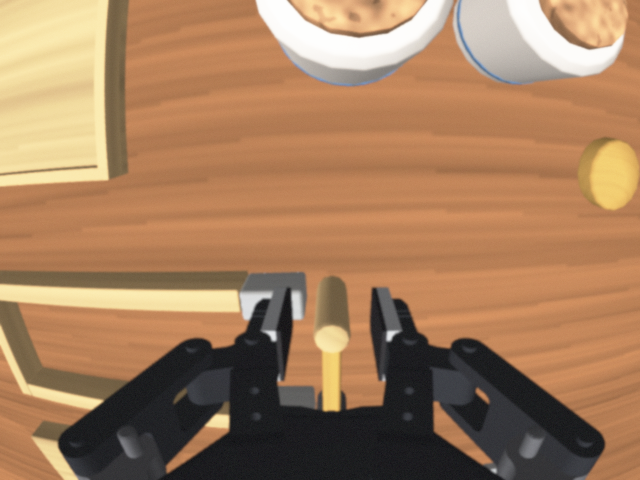

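View pics/scene_2.png

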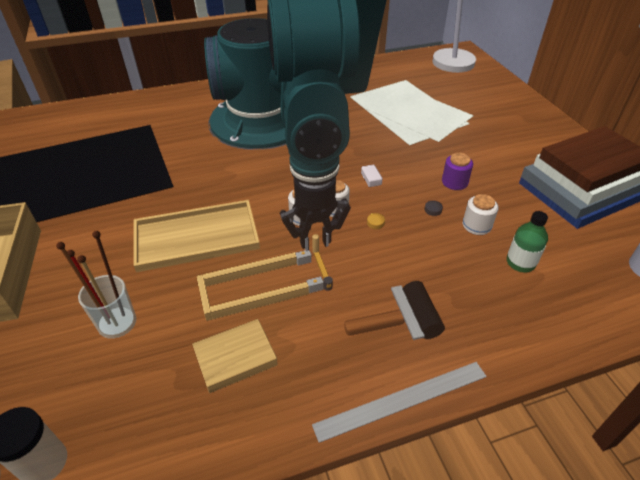

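Call:
send_rows(
  increments="0 0 0 0 0 0;0 0 0 0 0 0;0 0 0 0 0 0;-0.42 8.49 0 0 0 0.1;-0.42 8.49 0 0 0 0.1;-0.42 8.49 0 0 0 0.1;-0.42 8.49 0 0 0 0.1;-0.42 8.49 0 0 0 0.1;-0.42 8.49 0 0 0 0.1",
  jaw=16,
)

```text
clock: 5.18
tcp_pos: [571.8, 33.3, 205.5]
ee_rot: [-3.141, -0.0, 2.503]
force: [0.2, -0.3, 0.4]
width: 16.1
```

Call:
send_rows(
  increments="-0.42 8.49 0 0 0 0.1;-0.42 8.49 0 0 0 0.1;-0.42 8.49 0 0 0 0.1;-0.42 8.49 0 0 0 0.1;-0.42 8.49 0 0 0 0.1;-0.42 8.49 0 0 0 0.1;-0.42 8.49 0 0 0 0.1;-0.42 8.49 0 0 0 0.1;0 0 0 0 0 0",
)

```text
clock: 6.3
tcp_pos: [628.9, 66.9, 205.4]
ee_rot: [3.141, -0.0, 1.706]
force: [1.0, -0.5, 0.5]
width: 15.9
```

```bash
python3 look.py 3 scene
```

```text
clock 6.3 tcp [628.9  66.9 205.4] rpy [ 3.1415 -0.      1.7065] F [ 1.  -0.5  0.5] w 15.9
```

View pics/w_3.png

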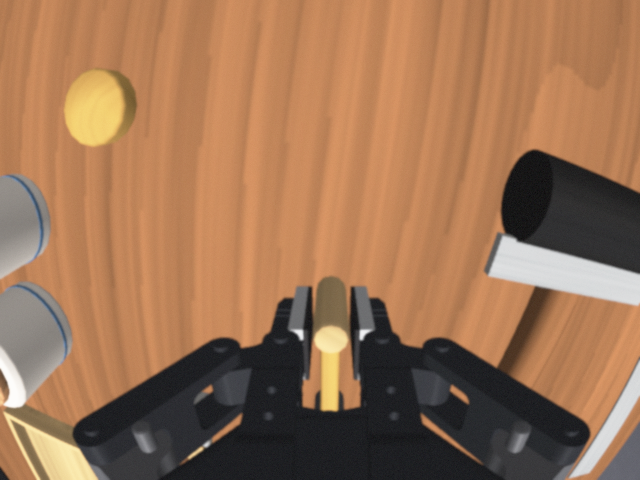

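View pics/scene_3.png

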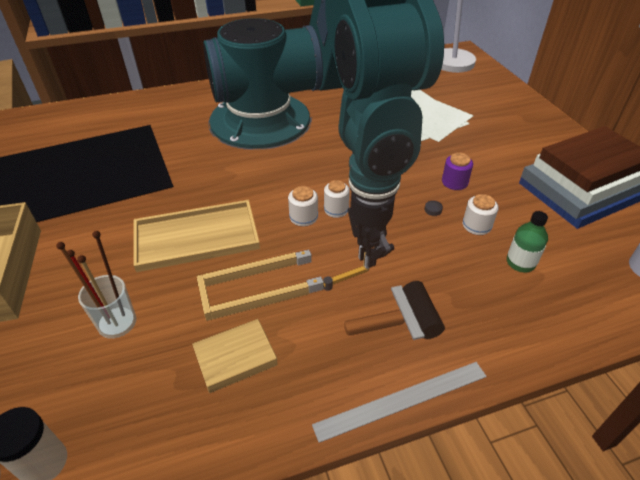

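```bash
python3 - <<'E'
from h import *
T=np.load('pics/T_3.npy')
for c in [(488,270),(512,235),(505,200),(540,150)]: print(wonz(*c,25,T).round(0))
s=r.observe();print(s['clock'],s['tcp_pos'])
E
```

```text
[700.  90.  25.]
[708. 108.  25.]
[700. 124.  25.]
[712. 149.  25.]
6.4 [628.4419912   66.80517749 205.43100516]
```

Call:
send_rows(
  increments="-0.42 8.49 0 0 0 0.1;-0.42 8.49 0 0 0 0.1;-0.42 8.49 0 0 0 0.1;-0.42 8.49 0 0 0 0.1;-0.42 8.49 0 0 0 0.1;-0.42 8.49 0 0 0 0.1;0 0 0 0 0 0",
)

```text
clock: 7.28
tcp_pos: [678.2, 58.4, 205.4]
ee_rot: [-3.142, 0.0, 1.108]
force: [-0.4, -0.2, 0.1]
width: 15.8
```

Call:
send_rows(
  increments="0 0 0 0 0 0;0 0 0 0 0 0;0 0 -30 0 0 0;0 0 -45 0 0 0;0 0 -45 0 0 0;0 0 -10 0 0 0;0 0 0 0 0 0",
  jaw=26,
)

```text
clock: 8.15
tcp_pos: [678.2, 58.7, 335.6]
ee_rot: [3.141, -0.0, 1.107]
force: [-0.6, -0.7, -0.5]
width: 26.2
```

```bash
python3 look.py 4 scene
```

```text
clock 8.15 tcp [678.2  58.7 335.6] rpy [ 3.1410e+00 -2.0000e-04  1.1065e+00] F [-0.6 -0.7 -0.5] w 26.2
```

View pics/w_4.png

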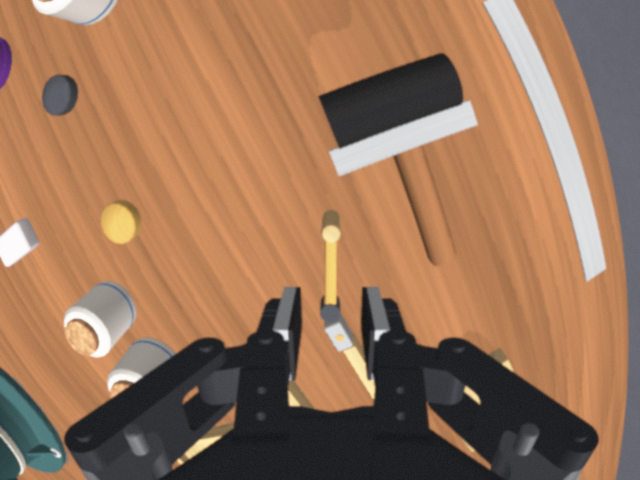

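View pics/scene_4.png

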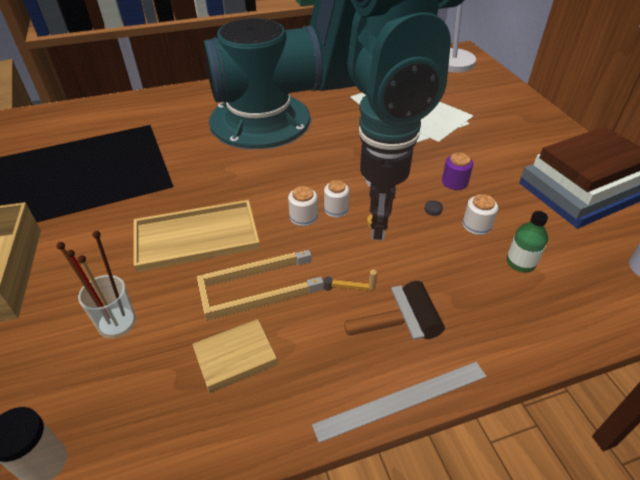

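Call:
send_rows(
  increments="-40 -35.5 0 0 0 0;-40 -35.5 0 0 0 0;-40 -35.5 0 0 0 0;-40 -35.5 0 0 0 0;-40 -35.5 0 0 0 0;0 0 0 0 0 -0.155;0 0 0 0 0 -0.155;0 0 0 0 0 -0.155;0 0 0 0 0 0",
  jaw=80,
)

```text
clock: 9.38
tcp_pos: [429.6, -40.5, 334.6]
ee_rot: [-3.14, -0.0, 1.57]
force: [0.2, 0.6, -0.6]
width: 80.0
```

```bash
python3 look.py 5; python3 - <<'E'
from h import *
T=np.load('pics/T_4.npy')
p=wonz(331,233,60,T);print(p); print('theta',np.pi-np.arctan2(p[1]+16,p[0]-640))
a=cv2.imread('pics/w_5.png');crop(a,20,0,620,300,1.33,'pics/c5.png')
E
```

```text
clock 9.375 tcp [429.6 -40.5 334.6] rpy [-3.1399e+00 -4.0000e-04  1.5700e+00] F [ 0.2  0.6 -0.6] w 80.0
[679.29210266  59.41893155  60.        ]
theta 2.0510903459643686
```

View pics/w_5.png

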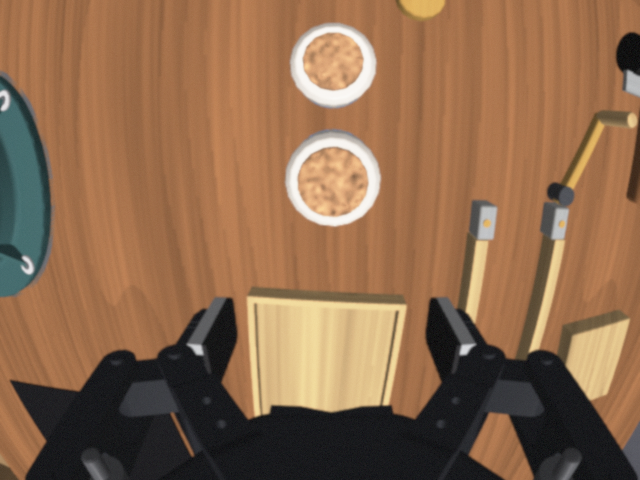

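```bash
python3 - <<'E'
from h import *
T=np.load('pics/T_5.npy')
im=cv2.imread('pics/w_5.png')
crop(im,270,10,400,240,2.6,'pics/c5b.png')
for n,c in [('P1',[(286,179),(380,179),(333,130),(333,226)]),('P2',[(290.5,65),(376,65),(333,23),(333,107)])]:
    q=[wonz(*x,60,T) for x in c]; print(n,np.mean(q,0).round(1),'dx',np.linalg.norm(q[1]-q[0]).round(1),'dy',np.linalg.norm(q[3]-q[2]).round(1))
print('tray corners',[wonz(*c,20,T).round(0).tolist() for c in [(249,290),(405,296)]])
E
```

```text
P1 [431.   -1.4  60. ] dx 62.5 dy 64.9
P2 [431.1  74.2  60. ] dx 54.9 dy 56.4
tray corners [[359.0, -103.0, 20.0], [494.0, -109.0, 20.0]]
```

View pics/c5b.png

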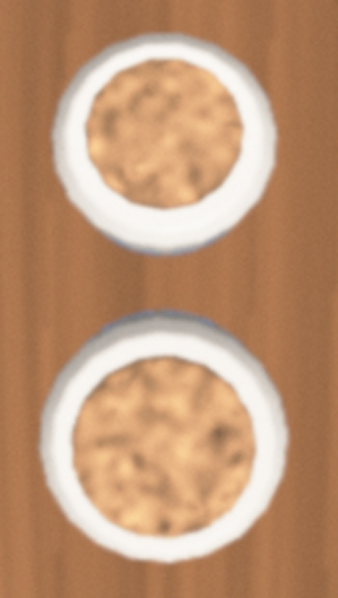

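Call:
send_rows(
  increments="20 0.7 0 0 0 0;19.1 0.7 0 0 0 0;0 0 30 0 0 0;0 0 40 0 0 0;0 0 30 0 0 0;0 0 20 0 0 0;0 0 12 0 0 0;0 0 10.6 0 0 0;0 0 0 0 0 0",
  jaw=84,
)

```text
clock: 10.55
tcp_pos: [431.2, -1.5, 192.6]
ee_rot: [-3.141, -0.0, 1.57]
force: [-0.2, -0.1, 1.1]
width: 84.0
```

```bash
python3 look.py 6
```

```text
clock 10.55 tcp [431.2  -1.5 192.6] rpy [-3.1409e+00 -1.0000e-04  1.5701e+00] F [-0.2 -0.1  1.1] w 84.0
```

View pics/w_6.png

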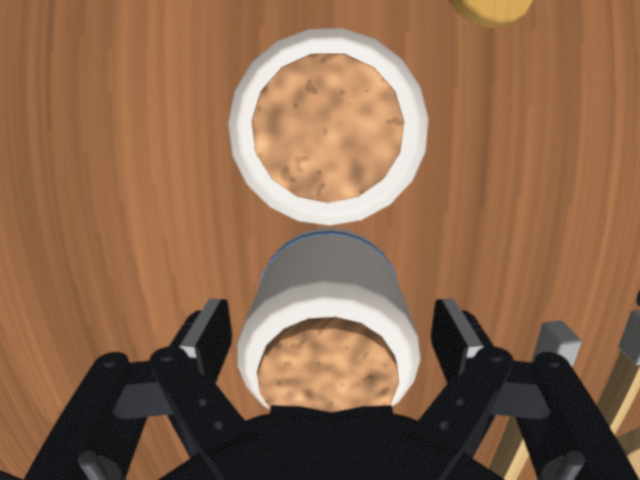

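Call:
send_rows(
  increments="0 0 0 0 0 0;0 0 0 0 0 0;0 0 0 0 0 0;0 0 0 0 0 0;0 0 0 0 0 0",
  jaw=50,
  grip_force=25,
)

```text
clock: 11.22
tcp_pos: [431.5, -1.5, 193.5]
ee_rot: [3.141, 0.0, 1.571]
force: [-2.2, -0.8, 5.4]
width: 63.4
```

Call:
send_rows(
  increments="0 0 -10 0 0 0;0 0 -25 0 0 0;0 0 -25 0 0 0;-15 -0.7 0 0 0 0;-25 -1.2 0 0 0 0;-30 -1.4 0 0 0 0;-30 -1.4 0 0 0 0;-30 -1.4 0 0 0 0;-20 -1 0 0 0 0;-6.5 -0.4 0 0 0 0;0 0 0 0 0 0",
)

```text
clock: 12.6
tcp_pos: [423.5, -158.1, 252.5]
ee_rot: [-3.141, -0.0, 1.57]
force: [0.5, 0.0, -1.9]
width: 63.5
```

```bash
python3 look.py 7 scene side
```

```text
clock 12.6 tcp [ 423.5 -158.1  252.5] rpy [-3.141e+00 -4.000e-04  1.570e+00] F [ 0.5  0.  -1.9] w 63.5
```

View pics/w_7.png

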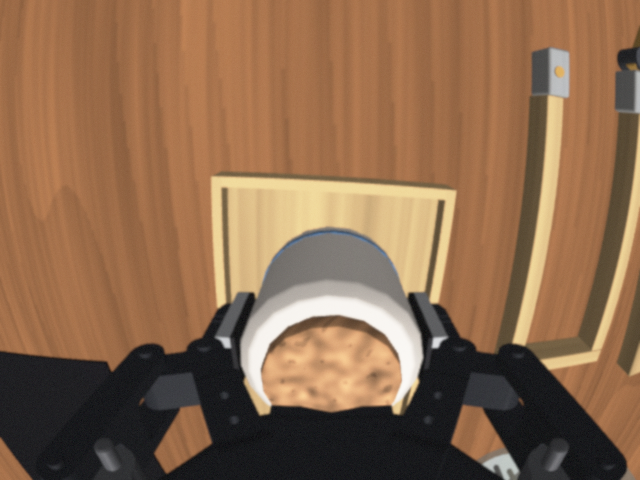

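View pics/side_7.png

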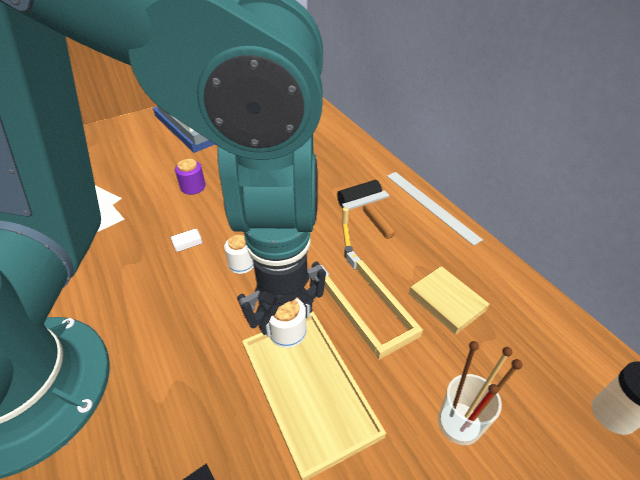

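```bash
python3 - <<'E'
from h import *
T=np.load('pics/T_7.npy')
print('tray corners',[wonz(*c,20,T).round(1).tolist() for c in [(212,176),(456,190)]])
# rack check from here
for n,c in [('A front outer',(533,49)),('A front inner',(568,50)),('A back inner',(566,98)),('A back outer',(533,95)),]: print(n,wonz(*c,24,T).round(1))
E
```

```text
tray corners [[356.8, -109.3, 20.0], [495.4, -117.5, 20.0]]
A front outer [540.  -31.2  24. ]
A front inner [565.9 -27.1  24. ]
A back inner [564.5 -57.4  24. ]
A back outer [540.1 -58.8  24. ]
```

Call:
send_rows(
  increments="-5 0 0 0 0 0;0 0 20 0 0 0;0 0 15 0 0 0;0 0 8 0 0 0;0 0 4 0 0 0;0 0 2.5 0 0 0;0 0 1.5 0 0 0;0 0 0 0 0 0;0 0 0 0 0 0",
)

```text
clock: 13.88
tcp_pos: [423.9, -163.0, 202.1]
ee_rot: [3.141, 0.0, 1.571]
force: [0.2, -0.3, -2.4]
width: 63.5
```

Call:
send_rows(
  increments="0 0 1 0 0 0;0 0 0.5 0 0 0;0 0 0 0 0 0",
)

```text
clock: 14.25
tcp_pos: [423.8, -163.0, 200.3]
ee_rot: [-3.142, -0.0, 1.571]
force: [0.3, 0.5, -1.9]
width: 63.3
```

Call:
send_rows(
  increments="0 0 0.7 0 0 0;0 0 0 0 0 0",
)

```text
clock: 14.5
tcp_pos: [423.8, -163.0, 199.6]
ee_rot: [-3.142, -0.0, 1.571]
force: [-0.2, 0.1, -2.7]
width: 63.3
```

Call:
send_rows(
  increments="0 0 0.7 0 0 0;0 0 0 0 0 0",
)

```text
clock: 14.75
tcp_pos: [423.8, -162.9, 199.5]
ee_rot: [3.141, 0.0, 1.571]
force: [-3.6, 1.7, 12.8]
width: 63.5
```

Call:
send_rows(
  increments="0 0 0.7 0 0 0;0 0 0 0 0 0",
)

```text
clock: 15.0
tcp_pos: [423.7, -162.9, 199.4]
ee_rot: [3.141, 0.001, 1.571]
force: [-7.7, 4.2, 29.2]
width: 63.7
```

Call:
send_rows(
  increments="0 0 -1.2 0 0 0;0 0 0 0 0 0",
)

```text
clock: 15.25
tcp_pos: [423.9, -163.0, 199.5]
ee_rot: [3.141, 0.0, 1.571]
force: [-1.9, 0.5, 3.9]
width: 63.4
```

Call:
send_rows(
  increments="0 0 0 0 0 0;0 0 0 0 0 0;0 0 0 0 0 0;0 0 -5 0 0 0;0 0 -25 0 0 0;0 0 -40 0 0 0;0 0 -40 0 0 0;0 0 0 0 0 0",
  jaw=84,
)

```text
clock: 16.25
tcp_pos: [424.4, -163.3, 312.1]
ee_rot: [3.137, 0.003, 1.571]
force: [0.1, -0.1, 0.2]
width: 83.7
```

```bash
python3 look.py 8 side scene
```

```text
clock 16.25 tcp [ 424.4 -163.3  312.1] rpy [3.1374e+00 2.5000e-03 1.5708e+00] F [ 0.1 -0.1  0.2] w 83.7
```

View pics/w_8.png

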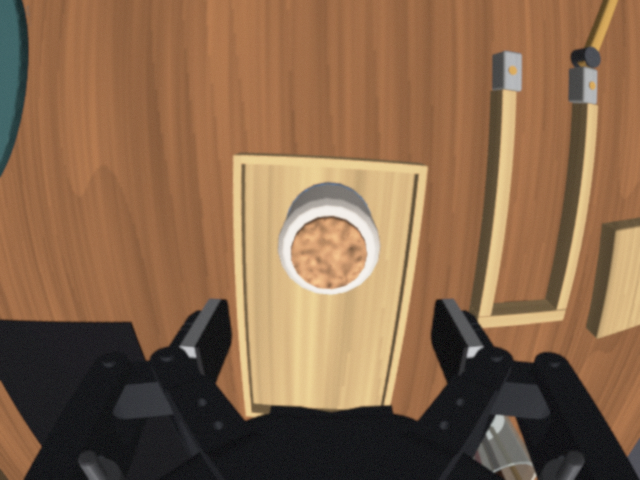

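View pics/scene_8.png

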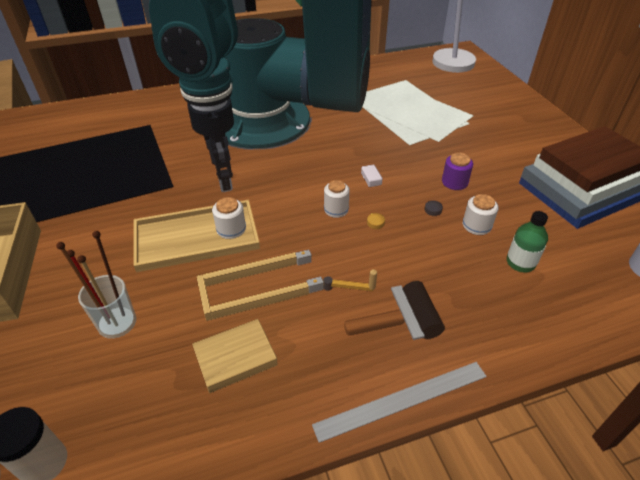

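Call:
send_rows(
  increments="30 1 0 0 0 0;45 1.5 0 0 0 0;50 1.5 0 0 0 0;45 1.5 0 0 0 0;25 1.1 0 0 0 0;8 0 0 0 0 0;0 0 0 0 0 0",
)

```text
clock: 17.27
tcp_pos: [430.3, 39.9, 309.0]
ee_rot: [-3.141, 0.0, 1.571]
force: [0.4, -0.1, 0.2]
width: 83.6
```

```bash
python3 look.py 9; python3 - <<'E'
from h import *
def mt(obs):
    A=np.zeros((3,3));b=np.zeros(3)
    for k,u,v in obs:
        o,d=wray(u,v,np.load(f'pics/T_{k}.npy'));d/=np.linalg.norm(d);M=np.eye(3)-np.outer(d,d);A+=M;b+=M@o
    return np.linalg.solve(A,b)
print(mt([(1,716/2.75+20,397/2.75+30),(8,587,56)]))
crop(cv2.imread('pics/w_8.png'),460,0,640,120,4,'pics/c8.png')
E
```

```text
clock 17.275 tcp [430.3  39.9 309. ] rpy [-3.1405e+00  1.0000e-04  1.5713e+00] F [ 0.4 -0.1  0.2] w 83.6
[638.88574652 -16.51227879  15.42385707]
```

View pics/w_9.png

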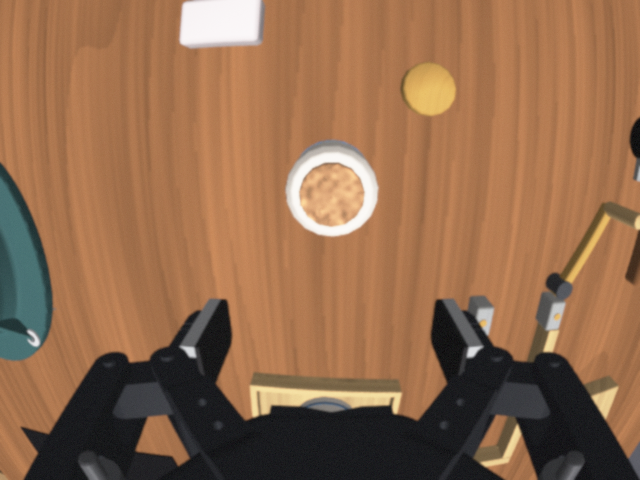

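View pics/c8.png

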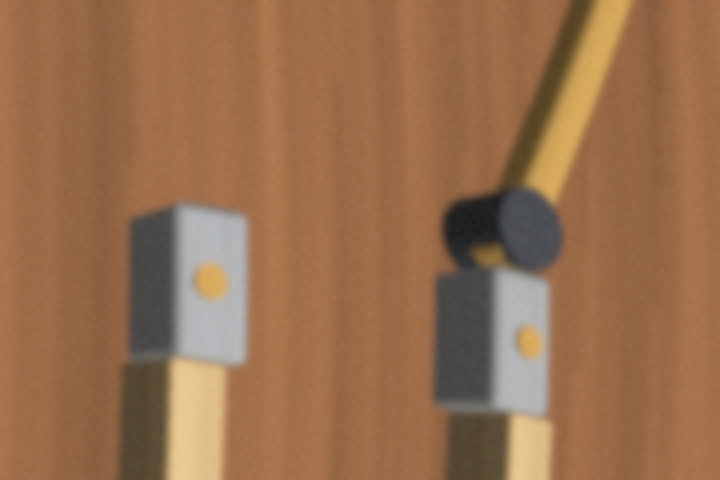

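```bash
python3 - <<'E'
from h import *
T=np.load('pics/T_9.npy')
q=[wonz(*x,60,T) for x in [(286.5,191),(378,191),(332,146),(332,236)]];print(np.mean(q,0).round(1),np.linalg.norm(q[1]-q[0]),np.linalg.norm(q[3]-q[2]))
T=np.load('pics/T_8.npy')
for n,c in [('A fo (552,-26)',(178,206)),('A fi (568)',(247,212)),('A bi',(245,364)),('B fi (628)',(497,268)),('B fo 644',(549,277)),('B bo',(546,415))]: print(n,wonz(c[0]/4+460,c[1]/4,24,T).round(1))
E
```

```text
[431.2  75.5  60. ] 54.785454960594414 55.089011248748946
A fo (552,-26) [552.3 -28.5  24. ]
A fi (568) [567.1 -27.4  24. ]
A bi [566.9 -56.8  24. ]
B fi (628) [628.3 -28.   24. ]
B fo 644 [643.  -27.1  24. ]
B bo [642.9 -56.4  24. ]
```

Call:
send_rows(
  increments="18 0.5 0 0 0 0;17.2 0.4 0 0 0 0;0 0 30 0 0 0;0 0 35 0 0 0;0 0 20 0 0 0;0 0 12 0 0 0;0 0 7 0 0 0;0 0 0 0 0 0",
)

```text
clock: 18.32
tcp_pos: [431.4, 75.0, 205.5]
ee_rot: [-3.142, 0.0, 1.57]
force: [-0.3, -0.4, 0.3]
width: 83.9
```

Call:
send_rows(
  increments="0 0 0 0 0 0;0 0 0 0 0 0;0 0 0 0 0 0;0 0 0 0 0 0;0 0 0 0 0 0",
  jaw=44,
)

```text
clock: 18.95
tcp_pos: [431.4, 75.3, 206.1]
ee_rot: [3.141, 0.0, 1.571]
force: [-2.5, -0.1, 6.1]
width: 55.5
```

Call:
send_rows(
  increments="0 0 -8 0 0 0;0 0 -12 0 0 0;0 0 -10 0 0 0;-3 16 0 0 0 0;-6 30 0 0 0 0;-7 35 0 0 0 0;-7 35 0 0 0 0;-7 30 0 0 0 0;-3 15 0 0 0 0;-2 5.3 0 0 0 0;0 0 0 0 0 0;0 0 0 0 0 0",
)

```text
clock: 20.45
tcp_pos: [597.2, 40.3, 235.4]
ee_rot: [-3.141, -0.0, 1.571]
force: [-0.6, 0.3, -1.5]
width: 55.3
```

```bash
python3 look.py 10 scene side
```

```text
clock 20.45 tcp [597.2  40.3 235.4] rpy [-3.1412 -0.      1.5709] F [-0.6  0.3 -1.5] w 55.3
```

View pics/w_10.png

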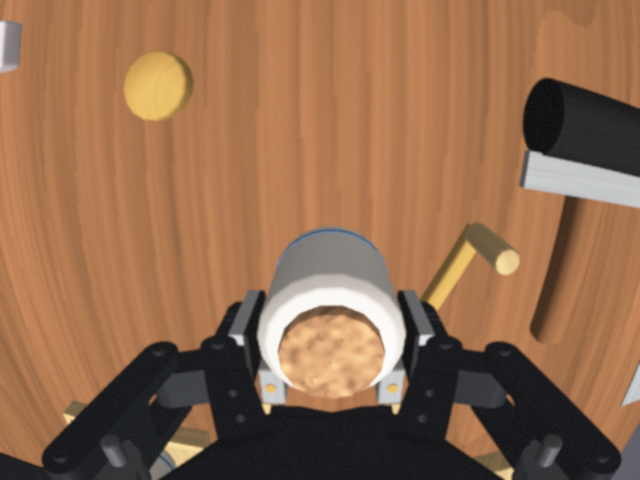

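View pics/side_10.png

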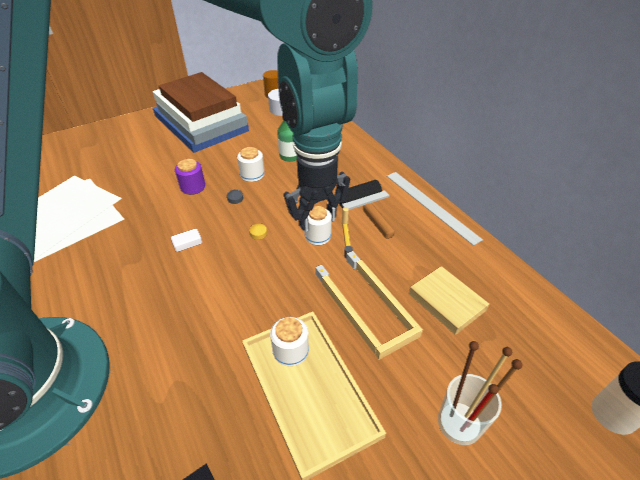

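View pics/scene_10.png

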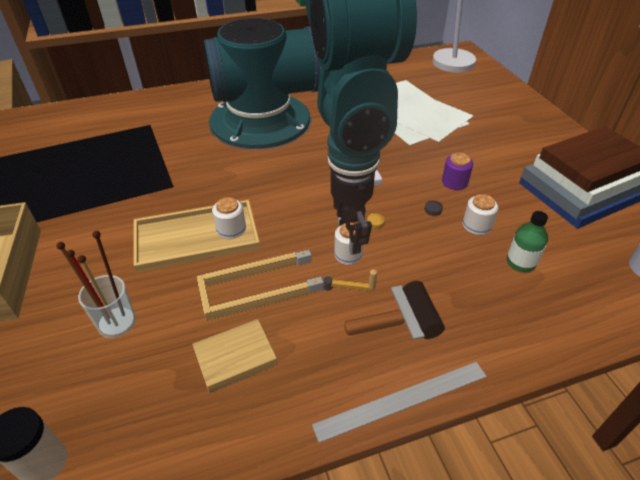

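Call:
send_rows(
  increments="0 0.5 10 0 0 0;0 0 10 0 0 0;0 0 6 0 0 0;0 0 3 0 0 0;0 0 0 0 0 0;0 0 0 0 0 0",
)

```text
clock: 21.35
tcp_pos: [598.2, 40.2, 206.5]
ee_rot: [3.141, 0.0, 1.571]
force: [0.4, -0.1, -1.0]
width: 55.2
```

```bash
python3 look.py 11;python3 - <<'E'
from h import *
crop(cv2.imread('pics/w_11.png'),230,200,430,420,2.7,'pics/c11.png')
E
```

```text
clock 21.35 tcp [598.2  40.2 206.5] rpy [3.1413 0.     1.5708] F [ 0.4 -0.1 -1. ] w 55.2
```

View pics/c11.png

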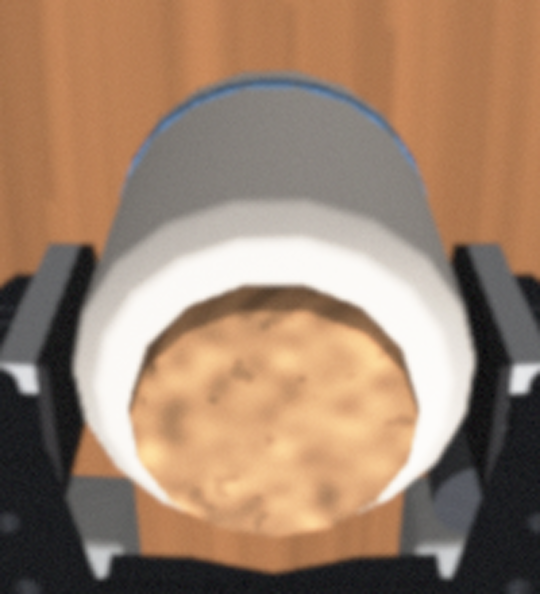

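Call:
send_rows(
  increments="0 -0.9 0.4 0 0 0;0 0 0.3 0 0 0;0 0 0 0 0 0",
)

```text
clock: 21.78
tcp_pos: [597.3, 40.2, 206.2]
ee_rot: [3.141, 0.0, 1.571]
force: [0.0, 0.5, 6.0]
width: 55.1
```

Call:
send_rows(
  increments="-4 0 0 0 0 0;-5 0 0 0 0 0;-5 0 0 0 0 0;-5 0 0 0 0 0;-5 0 0 0 0 0;-2.5 0 0 0 0 0;-2.5 0 0 0 0 0",
)

```text
clock: 22.65
tcp_pos: [597.5, 11.7, 206.6]
ee_rot: [3.14, -0.002, 1.571]
force: [-2.8, 14.4, 17.8]
width: 55.3
```

Call:
send_rows(
  increments="0 0 -0.6 0 0 0;0 0 0 0 0 0",
)

```text
clock: 22.9
tcp_pos: [597.2, 11.2, 206.3]
ee_rot: [-3.142, 0.0, 1.571]
force: [0.6, 0.8, 2.9]
width: 55.2
```

Call:
send_rows(
  increments="-2.5 0 -0.1 0 0 0;-2.5 0 0 0 0 0;-2.5 0 0 0 0 0",
)

```text
clock: 23.28
tcp_pos: [597.2, 3.6, 206.4]
ee_rot: [-3.141, -0.0, 1.571]
force: [0.6, 2.3, 3.6]
width: 55.2
```

Call:
send_rows(
  increments="-2.5 0 0 0 0 0;-2.5 0 0 0 0 0;-2 0 0 0 0 0",
)

```text
clock: 23.65
tcp_pos: [597.2, -3.5, 206.4]
ee_rot: [-3.141, 0.0, 1.571]
force: [0.5, 2.2, 2.0]
width: 55.1
```

Call:
send_rows(
  increments="-2.5 0 0 0 0 0;-2.5 0 0 0 0 0;-2.5 0 0 0 0 0",
)

```text
clock: 24.02
tcp_pos: [597.2, -11.0, 206.4]
ee_rot: [-3.142, 0.0, 1.571]
force: [0.3, 1.9, 1.5]
width: 55.1
```

Call:
send_rows(
  increments="-2.5 0 0 0 0 0;-2.5 0 0 0 0 0",
)

```text
clock: 24.28
tcp_pos: [597.2, -16.0, 206.5]
ee_rot: [-3.142, 0.0, 1.571]
force: [0.3, 1.5, 1.6]
width: 54.9
```

Call:
send_rows(
  increments="-2.5 0 0 0 0 0;-2.5 0 0 0 0 0",
)

```text
clock: 24.52
tcp_pos: [597.2, -21.0, 206.4]
ee_rot: [-3.142, 0.0, 1.571]
force: [0.3, 1.4, 1.3]
width: 55.2
```

Call:
send_rows(
  increments="-2.5 0 0 0 0 0;-2.5 0 0 0 0 0",
)

```text
clock: 24.78
tcp_pos: [597.2, -25.9, 206.4]
ee_rot: [-3.141, 0.0, 1.571]
force: [-0.7, 1.0, 0.0]
width: 55.3
```

Call:
send_rows(
  increments="-2.5 0 0.2 0 0 0;-2.5 0 0 0 0 0;-2.5 0 0 0 0 0;-2.5 0 0 0 0 0",
)

```text
clock: 25.28
tcp_pos: [597.3, -35.8, 206.5]
ee_rot: [3.141, -0.001, 1.571]
force: [-1.0, -1.3, -0.9]
width: 55.7
```

Call:
send_rows(
  increments="-2.5 0 0 0 0 0;-2.5 0 0 0 0 0;-2.5 0 0 0 0 0;-2.5 0 0 0 0 0",
)

```text
clock: 25.78
tcp_pos: [597.2, -45.8, 206.5]
ee_rot: [3.141, -0.0, 1.571]
force: [-1.6, 12.4, 16.3]
width: 55.5
```

Call:
send_rows(
  increments="-2.5 0 0 0 0 0;-2.5 0 0 0 0 0;-2.5 0 0 0 0 0;-2.5 0 0 0 0 0",
)

```text
clock: 26.28
tcp_pos: [597.2, -55.8, 206.4]
ee_rot: [3.141, -0.0, 1.571]
force: [-0.1, 5.9, 10.8]
width: 55.4
```

Call:
send_rows(
  increments="-2.5 0 0 0 0 0;-2.5 0 0 0 0 0;-2.5 0 0 0 0 0;-2.5 0 0 0 0 0",
)

```text
clock: 26.78
tcp_pos: [597.2, -65.8, 206.5]
ee_rot: [3.141, -0.001, 1.571]
force: [-0.0, -0.5, -1.1]
width: 55.1
```

Call:
send_rows(
  increments="-3 0 -0.2 0 0 0;-4 0 0 0 0 0;-4 0 0 0 0 0;-4 0 0 0 0 0",
)

```text
clock: 27.28
tcp_pos: [597.2, -81.1, 206.5]
ee_rot: [-3.142, 0.0, 1.571]
force: [0.3, 3.3, 3.2]
width: 55.1
```

Call:
send_rows(
  increments="-4 0 0 0 0 0;-4 0 0 0 0 0;-4 0 0 0 0 0;-4 0 0 0 0 0;-4 0 0 0 0 0",
)

```text
clock: 27.9
tcp_pos: [597.2, -101.1, 206.4]
ee_rot: [-3.141, 0.0, 1.571]
force: [0.6, 2.0, 2.3]
width: 55.1
```

Call:
send_rows(
  increments="-4 0 0 0 0 0;-4 0 0 0 0 0;-4 0 0 0 0 0;-4 0 0 0 0 0;-4 0 0 0 0 0",
)

```text
clock: 28.52
tcp_pos: [597.2, -121.1, 206.4]
ee_rot: [-3.141, 0.0, 1.571]
force: [0.3, 1.5, 1.9]
width: 55.7
```

Call:
send_rows(
  increments="-4 0 0 0 0 0;-4 0 0 0 0 0;-4 0 0 0 0 0;-4 0 0 0 0 0;-4 0 0 0 0 0;0 0 0.3 0 0 0;0 0 0 0 0 0",
)

```text
clock: 29.4
tcp_pos: [597.2, -140.9, 206.2]
ee_rot: [-3.142, 0.001, 1.571]
force: [-0.4, -1.4, 0.7]
width: 55.2
```

Call:
send_rows(
  increments="0 0 0 0 0 0;0 0 0 0 0 0;0 0 0 0 0 0;0 0 -5 0 0 0;0 0 -25 0 0 0;0 0 -40 0 0 0;0 0 -30 0 0 0;0 0 0 0 0 0",
  jaw=76,
)

```text
clock: 30.4
tcp_pos: [597.7, -140.9, 308.7]
ee_rot: [3.138, 0.001, 1.571]
force: [0.6, -0.3, -0.9]
width: 76.1
```

```bash
python3 look.py 12 scene
```

```text
clock 30.4 tcp [ 597.7 -140.9  308.7] rpy [3.1377e+00 1.5000e-03 1.5708e+00] F [ 0.6 -0.3 -0.9] w 76.1
```

View pics/w_12.png

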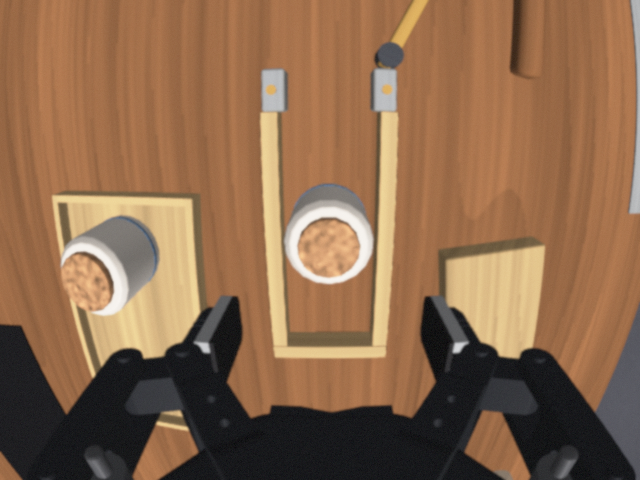

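View pics/scene_12.png

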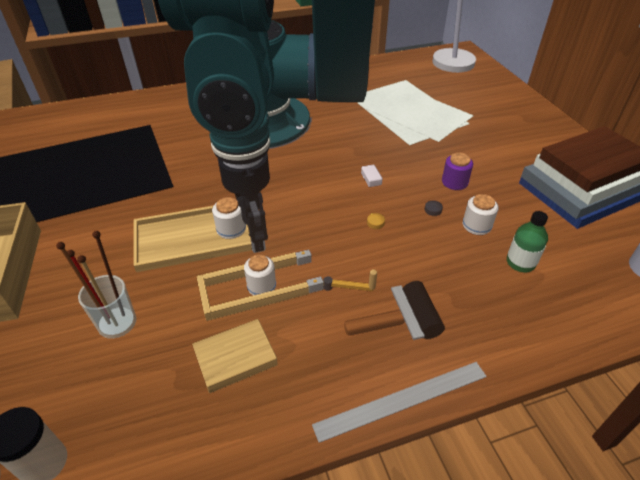

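Call:
send_rows(
  increments="25 0 -3 0 0 0;45 -2 -3 0 0 0;55 -3 -3 0 0 0;58 -3 -3 0 0 0;58 -3 0 0 0 0;55 -3 0 0 0 0;50 -3 0 0 0 0;40 -1 0 0 0 0;25 0 0 0 0 0;9 0 0 0 0 0;0 0 0 0 0 0",
  jaw=84,
)

```text
clock: 31.88
tcp_pos: [579.1, 279.1, 317.5]
ee_rot: [-3.141, 0.0, 1.571]
force: [-0.3, 0.1, -1.3]
width: 84.2
```

```bash
python3 look.py 13
```

```text
clock 31.875 tcp [579.1 279.1 317.5] rpy [-3.1406e+00  5.0000e-04  1.5712e+00] F [-0.3  0.1 -1.3] w 84.2
```

View pics/w_13.png

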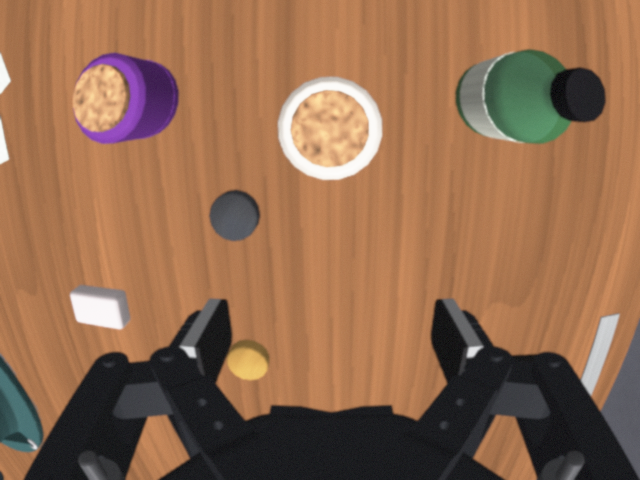

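```bash
python3 - <<'E'
from h import *
T=np.load('pics/T_13.npy')
q=[wonz(*x,60,T) for x in [(278,128),(382,128),(330,77.5),(330,180)]];print(np.mean(q,0).round(1),np.linalg.norm(q[1]-q[0]),np.linalg.norm(q[3]-q[2]))
print('solvent base',wonz(458,98,30,T),'w2',wonz(235,213,22,T))
crop(cv2.imread('pics/w_13.png'),50,30,400,230,2.2,'pics/c13.png')
E
```

```text
[578.8 351.9  60. ] 62.850866843020604 62.827346377547464
solvent base [668.39784947 375.62439069  30.        ] w2 [507.26380564 289.46284253  22.        ]
```

View pics/c13.png

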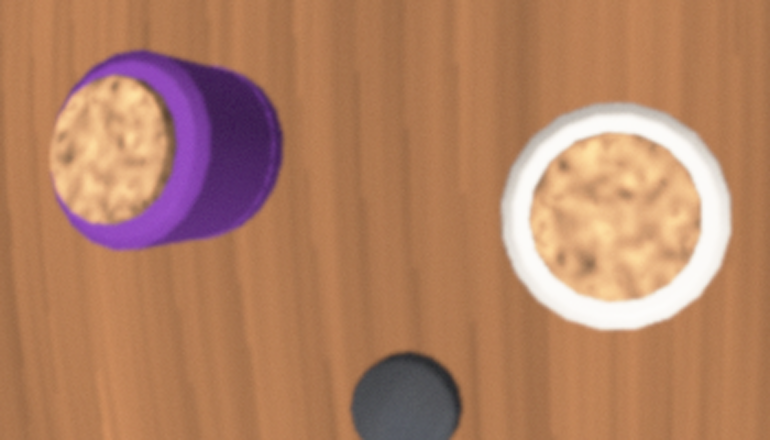

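Call:
send_rows(
  increments="25 0 0 0 0 0;30 0 0 0 0 0;17.5 0 0 0 0 0;0 0 25 0 0 0;0 0 35 0 0 0;0 0 30 0 0 0;0 0 18 0 0 0;0 0 10 0 0 0;0 0 6 0 0 0;0 0 0 0 0 0",
)

```text
clock: 33.17
tcp_pos: [579.3, 351.7, 194.3]
ee_rot: [3.141, -0.0, 1.571]
force: [0.6, -0.3, -0.1]
width: 84.4
```

```bash
python3 look.py 14
```

```text
clock 33.175 tcp [579.3 351.7 194.3] rpy [ 3.1415 -0.      1.5707] F [ 0.6 -0.3 -0.1] w 84.4
```

View pics/w_14.png

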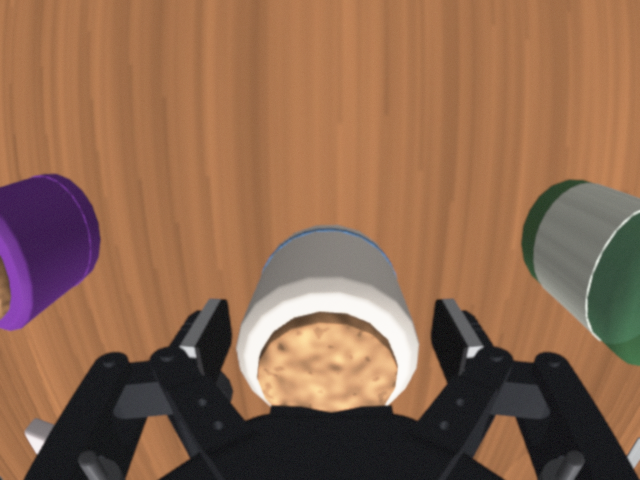

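Call:
send_rows(
  increments="0 0 0 0 0 0;0 0 0 0 0 0;0 0 0 0 0 0;0 0 0 0 0 0;0 0 0 0 0 0",
  jaw=50,
  grip_force=25,
)

```text
clock: 33.85
tcp_pos: [579.3, 351.8, 194.9]
ee_rot: [3.141, -0.0, 1.571]
force: [-2.0, -0.1, 6.1]
width: 63.1
```

Call:
send_rows(
  increments="0 0 -10 0 0 0;0 0 -25 0 0 0;0 0 -35 0 0 0;0 0 -30 0 0 0;-20 -5 0 0 0 0;-35 -9 0 0 0 0;-45 -11 0 0 0 0;-45 -11 0 0 0 0;-45 -11 0 0 0 0;-45 -11 0 0 0 0;-45 -11 0 0 0 0;-45 -11 0 0 0 0",
)

```text
clock: 35.35
tcp_pos: [498.7, 25.4, 294.8]
ee_rot: [3.141, 0.0, 1.571]
force: [0.9, -0.8, -1.5]
width: 63.8
```

Call:
send_rows(
  increments="-45 -11 0 0 0 0;-45 -11 0 0 0 0;-45 -11 0 0 0 0;-45 -11 0 0 0 0;-45 -11 0 0 0 0;-40 -11 0 0 0 0;-30 -8 0 0 0 0;-15 -5 0 0 0 0;0 0 0 0 0 0;0 0 0 0 0 0",
)

```text
clock: 36.6
tcp_pos: [420.4, -282.4, 294.3]
ee_rot: [-3.142, -0.0, 1.571]
force: [-0.3, 0.3, -2.8]
width: 63.6
```

```bash
python3 look.py 15 side
```

```text
clock 36.6 tcp [ 420.4 -282.4  294.3] rpy [-3.1415e+00 -3.0000e-04  1.5714e+00] F [-0.3  0.3 -2.8] w 63.6
```

View pics/w_15.png

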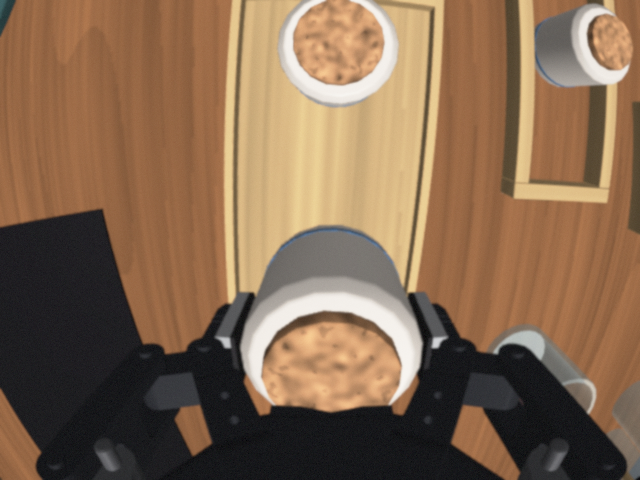

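View pics/side_15.png

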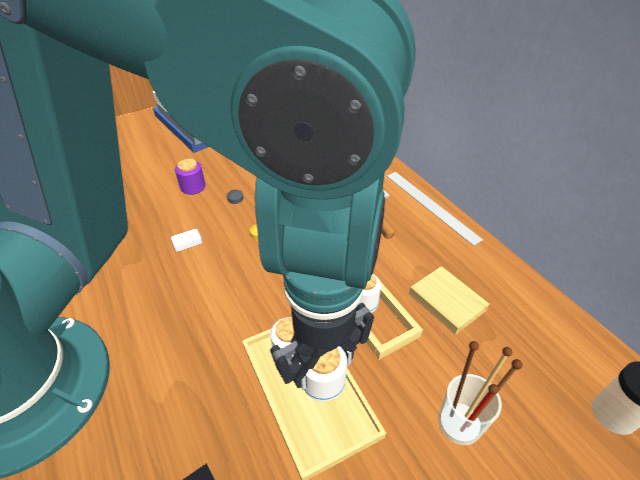

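Call:
send_rows(
  increments="-8 -4.5 0 0 0 0;0 0 25 0 0 0;0 0 30 0 0 0;0 0 20 0 0 0;0 0 10 0 0 0;0 0 4 0 0 0;0 0 2 0 0 0;0 0 0 0 0 0;0 0 0 0 0 0",
)

```text
clock: 37.83
tcp_pos: [415.8, -291.4, 203.6]
ee_rot: [3.141, 0.001, 1.571]
force: [-0.2, 0.2, -2.9]
width: 63.2
```

Call:
send_rows(
  increments="0 0 0.7 0 0 0;0 0 0 0 0 0;0 0 0 0 0 0",
)

```text
clock: 38.2
tcp_pos: [415.7, -291.3, 202.5]
ee_rot: [3.142, 0.0, 1.571]
force: [0.3, -0.2, -2.5]
width: 63.4
```

Call:
send_rows(
  increments="0 0 0.7 0 0 0;0 0 0 0 0 0;0 0 0 0 0 0",
)

```text
clock: 38.58
tcp_pos: [415.7, -291.2, 201.8]
ee_rot: [-3.142, -0.0, 1.571]
force: [-0.3, 0.2, -1.4]
width: 63.5
```

Call:
send_rows(
  increments="0 0 0.6 0 0 0;0 0 0 0 0 0;0 0 0 0 0 0",
)

```text
clock: 38.95
tcp_pos: [415.7, -291.3, 201.2]
ee_rot: [3.142, -0.0, 1.571]
force: [-0.1, 0.4, -2.5]
width: 63.5
```

Call:
send_rows(
  increments="0 0 0.4 0 0 0;0 0 0 0 0 0",
)

```text
clock: 39.2
tcp_pos: [415.7, -291.3, 200.9]
ee_rot: [3.141, 0.0, 1.571]
force: [-1.7, 1.0, 3.1]
width: 63.5
```

Call:
send_rows(
  increments="0 0 0.4 0 0 0;0 0 0 0 0 0",
)

```text
clock: 39.45
tcp_pos: [415.7, -291.3, 200.9]
ee_rot: [3.141, 0.0, 1.571]
force: [-4.1, 1.9, 12.2]
width: 63.0
```

Call:
send_rows(
  increments="0 0 -0.4 0 0 0;0 0 0 0 0 0",
)

```text
clock: 39.7
tcp_pos: [415.7, -291.3, 200.9]
ee_rot: [3.141, 0.0, 1.571]
force: [-3.4, 0.6, 5.2]
width: 63.2
```

Call:
send_rows(
  increments="0 0 0 0 0 0;0 0 0 0 0 0;0 0 0 0 0 0;0 0 -5 0 0 0;0 0 -25 0 0 0;0 0 -40 0 0 0;0 0 -40 0 0 0;0 0 0 0 0 0",
  jaw=84,
)

```text
clock: 40.7
tcp_pos: [416.2, -291.7, 313.6]
ee_rot: [3.138, 0.003, 1.571]
force: [-0.8, 0.6, -1.3]
width: 84.0
```

```bash
python3 look.py 16 side scene
```

```text
clock 40.7 tcp [ 416.2 -291.7  313.6] rpy [3.138  0.0034 1.5709] F [-0.8  0.6 -1.3] w 84.0
```

View pics/w_16.png

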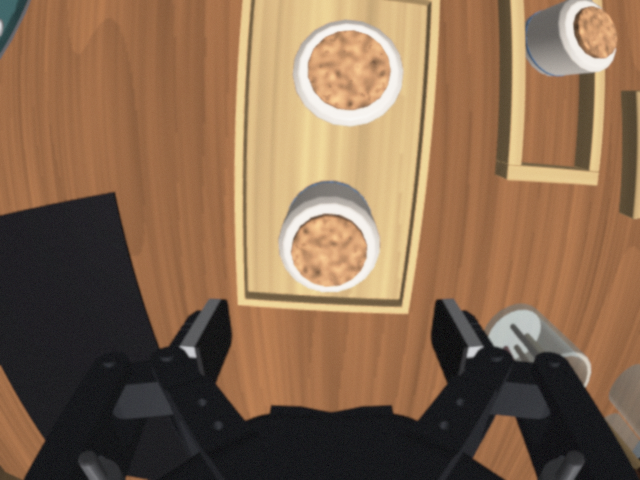

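View pics/scene_16.png

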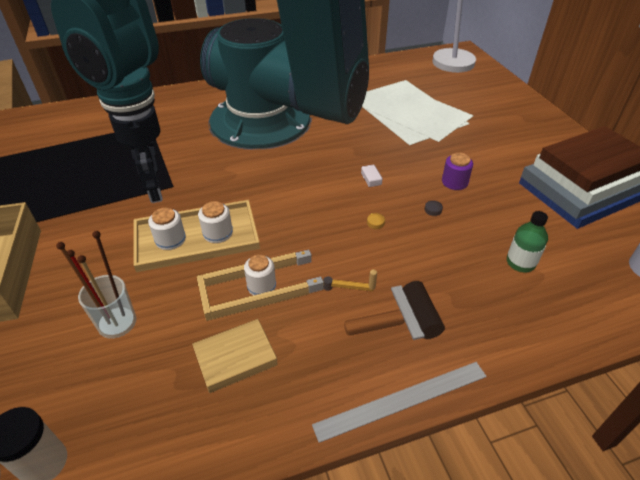

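View pics/side_16.png

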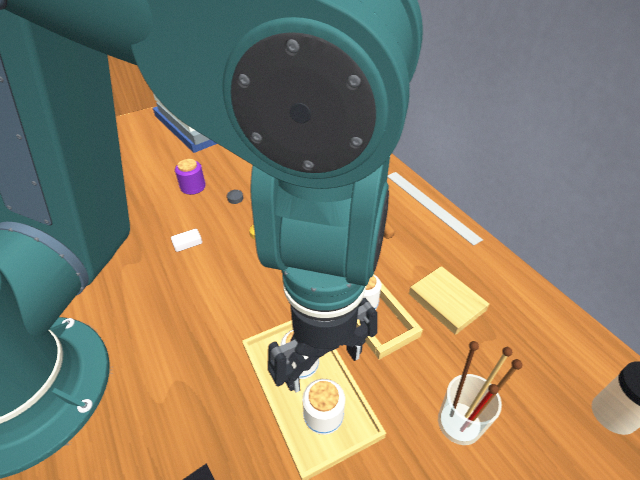

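```bash
python3 - <<'E'
from h import *
a=cv2.imread('pics/side0.png');crop(a,140,60,340,200,4,'pics/cx.png')
print(onz('side',281,110,0))
E
```

```text
[790.50644817 609.62991033   0.        ]
```

View pics/cx.png

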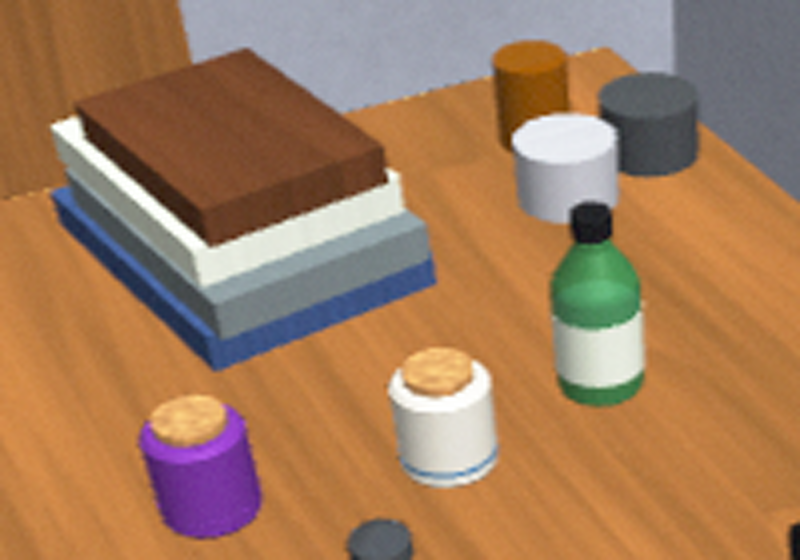

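Call:
send_rows(
  increments="20 0 -5 0 0 0;40 0 -10 0 0 0;50 5 -5 0 0 0;50 25 0 0 0 0;50 45 0 0 0 0;50 45 0 0 0 0;45 45 0 0 0 0;30 45 0 0 0 0;16 35 0 0 0 0;0 17 0 0 0 0;0 0 0 0 0 0",
  jaw=34,
)

```text
clock: 42.22
tcp_pos: [670.6, 52.9, 329.6]
ee_rot: [-3.14, -0.0, 1.572]
force: [0.2, -0.1, -0.5]
width: 34.1
```

Call:
send_rows(
  increments="0 0 0 0 0 0.155;0 0 0 0 0 0.155;0 0 0 0 0 0.155;0 0 0 0 0 0",
  grip_force=20,
)

```text
clock: 42.72
tcp_pos: [669.5, 52.0, 330.8]
ee_rot: [-3.141, 0.0, 1.107]
force: [-0.1, -0.2, 0.8]
width: 34.1
```

```bash
python3 look.py 17 scene
```

```text
clock 42.725 tcp [669.5  52.  330.8] rpy [-3.1408e+00  3.0000e-04  1.1066e+00] F [-0.1 -0.2  0.8] w 34.1
```

View pics/w_17.png

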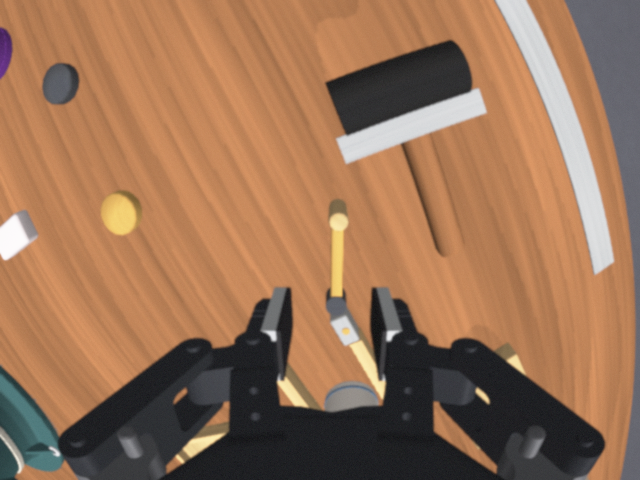

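Call:
send_rows(
  increments="9.7 4.9 0 0 0 0;0 0 0 0 0 0;0 0 30 0 0 0;0 0 30 0 0 0;0 0 20 0 0 0;0 0 15 0 0 0;0 0 10 0 0 0;0 0 10 0 0 0;0 0 10 0 0 0;0 0 0 0 0 0",
)

```text
clock: 44.08
tcp_pos: [679.1, 58.3, 205.1]
ee_rot: [-3.141, 0.0, 1.106]
force: [0.7, 0.6, 0.8]
width: 34.2
```

```bash
python3 look.py 18
```

```text
clock 44.075 tcp [679.1  58.3 205.1] rpy [-3.1407e+00  4.0000e-04  1.1058e+00] F [0.7 0.6 0.8] w 34.2
```

View pics/w_18.png

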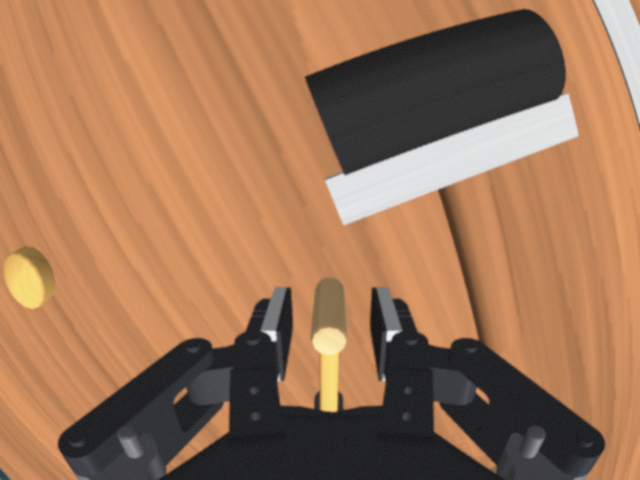

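Post is centred between the pads at (330,310). Closing loosely and leading it back.

Call:
send_rows(
  increments="0 0 0 0 0 0;0 0 0 0 0 0;0 0 0 0 0 0;-0.42 -8.49 0 0 0 -0.1;-0.42 -8.49 0 0 0 -0.1;-0.42 -8.49 0 0 0 -0.1;-0.42 -8.49 0 0 0 -0.1;-0.42 -8.49 0 0 0 -0.1;-0.42 -8.49 0 0 0 -0.1;-0.42 -8.49 0 0 0 -0.1;-0.42 -8.49 0 0 0 -0.1",
  jaw=16,
)

```text
clock: 45.5
tcp_pos: [613.0, 62.7, 206.0]
ee_rot: [3.141, 0.0, 1.909]
force: [0.4, 0.7, 0.1]
width: 16.4
```

Call:
send_rows(
  increments="-0.42 -8.49 0 0 0 -0.1;-0.42 -8.49 0 0 0 -0.1;-0.42 -8.49 0 0 0 -0.1;-0.42 -8.49 0 0 0 -0.1;-0.42 -8.49 0 0 0 -0.1;-0.42 -8.49 0 0 0 -0.1;0 0 0 0 0 0",
)

```text
clock: 46.38
tcp_pos: [572.6, 32.6, 206.0]
ee_rot: [3.142, 0.0, 2.505]
force: [-0.8, 0.2, -0.1]
width: 16.2
```

Call:
send_rows(
  increments="-0.42 -8.49 0 0 0 -0.1;-0.42 -8.49 0 0 0 -0.1;-0.42 -8.49 0 0 0 -0.1;-0.42 -8.49 0 0 0 -0.1;-0.42 -8.49 0 0 0 -0.1;-0.42 -8.49 0 0 0 -0.1;0 0 0 0 0 0",
)

```text
clock: 47.25
tcp_pos: [556.3, -14.8, 205.9]
ee_rot: [-3.142, 0.0, 3.103]
force: [-0.3, 0.7, 0.7]
width: 16.0
```

Call:
send_rows(
  increments="0 -1 0 0 0 -0.01;0 -1 0 0 0 -0.01;0 0 0 0 0 0",
)

```text
clock: 47.62
tcp_pos: [556.1, -16.5, 205.8]
ee_rot: [3.142, 0.0, 3.125]
force: [0.2, -0.3, 1.1]
width: 16.1
```

Call:
send_rows(
  increments="0 -0.7 0 0 0 -0.01;0 -0.7 0 0 0 0;0 0 0 0 0 0",
)

```text
clock: 48.0
tcp_pos: [556.0, -18.1, 205.7]
ee_rot: [-3.142, -0.0, 3.136]
force: [0.5, 0.0, 0.1]
width: 16.0
```

Call:
send_rows(
  increments="0 -0.7 0 0 0 0;0 0 0 0 0 0",
)

```text
clock: 48.25
tcp_pos: [556.0, -18.6, 205.7]
ee_rot: [3.141, -0.0, 3.136]
force: [0.0, 2.6, 0.5]
width: 16.3
```

Call:
send_rows(
  increments="0 -0.7 0 0 0 0;0 0 0 0 0 0",
)

```text
clock: 48.5
tcp_pos: [555.9, -19.0, 205.8]
ee_rot: [3.14, -0.0, 3.136]
force: [-0.4, 7.1, 0.8]
width: 16.1
```

Call:
send_rows(
  increments="0 1.2 0 0 0 0;0 0 0 0 0 0",
)

```text
clock: 48.75
tcp_pos: [556.0, -18.3, 205.8]
ee_rot: [-3.141, -0.0, 3.136]
force: [-0.1, -0.7, 0.7]
width: 15.9
```

Call:
send_rows(
  increments="0 0 0 0 0 0;0 0 0 0 0 0;0 0 -30 0 0 0;0 0 -45 0 0 0;0 0 -45 0 0 0;0 0 -10 0 0 0;-40 0 0 0 0 0;-40 0 0 0 0 0;-35 10 0 0 0 0;0 10 0 0 0 0;0 0 0 0 0 0",
  jaw=30,
)

```text
clock: 50.12
tcp_pos: [670.6, 1.8, 335.0]
ee_rot: [3.141, -0.002, 3.137]
force: [-0.6, 0.2, 0.4]
width: 30.1
```

```bash
python3 look.py 19 scene side; python3 - <<'E'
from h import *
crop(cv2.imread('pics/w_19.png'),20,0,340,220,2.4,'pics/c19.png')
E
```

```text
clock 50.125 tcp [670.6   1.8 335. ] rpy [ 3.1414e+00 -1.5000e-03  3.1366e+00] F [-0.6  0.2  0.4] w 30.1
```

View pics/w_19.png

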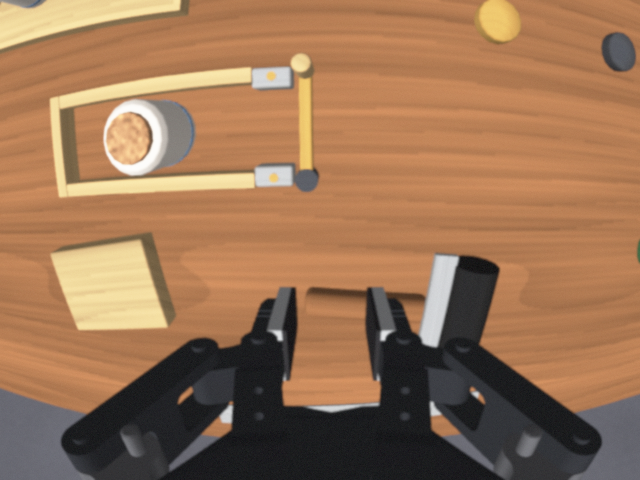

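View pics/scene_19.png

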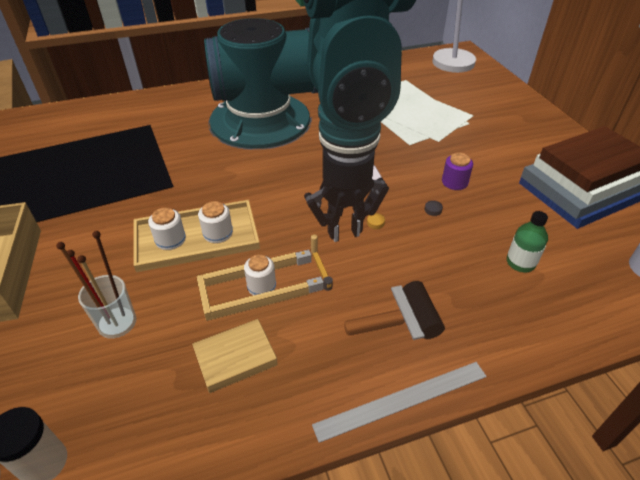

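View pics/c19.png

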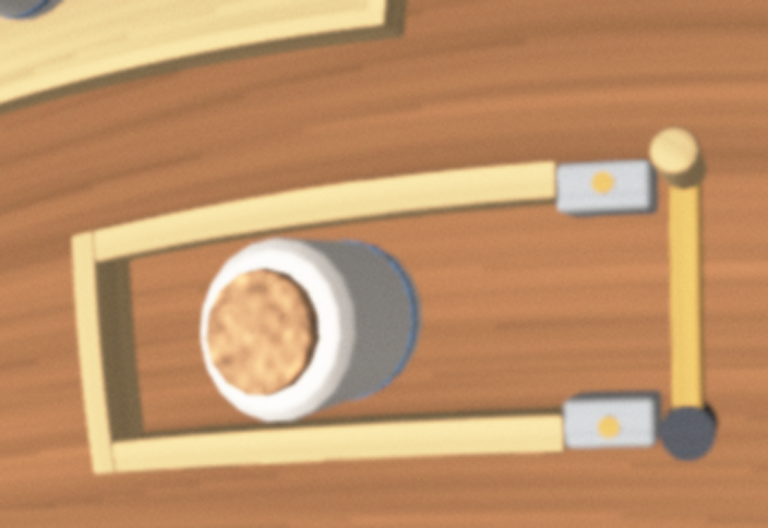

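View pics/side_19.png

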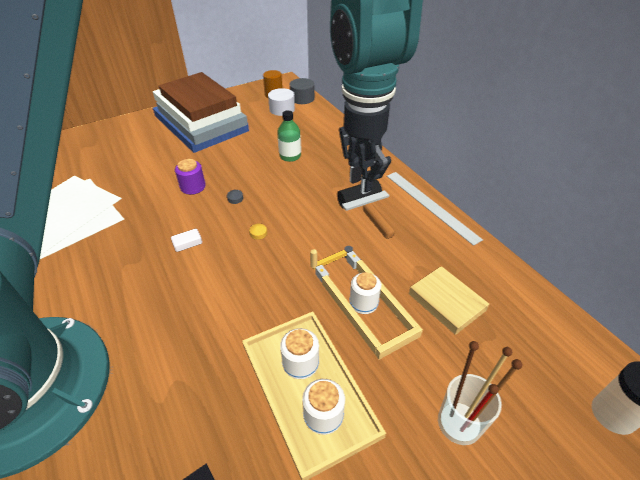

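```bash
python3 - <<'E'
from bench import r
print(r.close_job())
E
```

```text
the job is handed in; nothing more can be done
None
```

The job is handed in at about 50 s on the robot's clock, with all three ink pots found on the desk sorted and the bar shut.

**What I did**
- I swung the bar aside to about 2.05 rad before moving any pot.
- The first 64 mm pot (jaws read 63.4 mm) went upright into the tray.
- The one 56 mm pot (jaws read 55.5 mm) slid along the desk through the cheeks. It stopped with its axis about 114 mm into the lane.
- The second 64 mm pot (jaws read 63.1 mm) went upright into the tray.
- I then swung the bar shut until it met its stop at about 7 N, and backed off.

**Last checks**
- The final pictures from all three cameras show two pots upright in the tray, one pot wholly inside the lane, and the bar across the mouth. The gripper was clear of everything.
- The purple look-alike and the other objects look to be where they started.

**What disagreed or was imperfect**
- The scene and side cameras disagreed by about 8 mm, so I used the wrist camera for positions.
- The first tray pot had shifted a few centimetres by the time I placed the second pot. It was still upright and inside the tray, so I left it there.
- While sliding the 56 mm pot, the downward force rose briefly to about 18 N and the force along the lane to about 14 N. The first rise came before the pot reached the rack, so I put it down to friction with the desk. There was a second at 16 N down and 12 N along the lane, just inside the mouth with almost no sideways force. Both are under the 30 N limit.
- Setting the first pot in the tray pressed it to about 29 N before I eased off.

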